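# Serial-number the turned knobs and sort them into their trays

### The arm

A 6-joint arm with a two-finger parallel gripper is mounted at the origin on the work surface. World frame = base frame: x ahead of the robot, y to its left, z up, the work surface at z = 0. Lengths are in mm, angles in degrees, forces in N, time in s.
With the tool pointing down it reaches from about 300 to 850 mm from the base axis. Payload 4.2 kg.
Tool frame: the origin (TCP) lies on the centre line of the jaws, within the pads' length; the fingertips stand 14 mm ahead of it and the grasp point (between the pads) lies 5 mm behind it; z points along the fingers, y is the line along which they close (so a half turn about z gives the same grasp; the last joint's range is limited). The gripper opens to 91 mm and grips with 3 to 60 N. Pads are 32 mm wide; open, the fingers measure 118 mm over their backs; the gripper's body (76 mm by 178 mm) begins 60 mm behind the grasp point.
Start: joints at [70.703, 18.312, 89.639, -0, 72.044, -1.146], TCP at [179.13, 546.401, 227.976] pointing down, gripper open.
Joint ranges: [-177.97, 177.97], [-48.28, 115.42], [12.27, 149.76], [-77.06, 257.06], [2.81, 150.46], [-146.56, 146.56]. Speed limits (degrees/s): [147.25, 147.25, 180, 180, 180, 180].

### API

Orientations are given as [roll, pitch, yaw] about the fixed x, y, z axes, in that order (R = Rz(yaw) Ry(pitch) Rx(roll)).
In Python, from workcell import * gives the robot as it stands. The module is installed in compiled form; this text tells all that it offers.
- The arm moves only by the shell command python3 -m crank 'ROWS' [FORCE]. ROWS is JSON, a list of rows, each an object of numbers: "grip": the finger opening in m, from 0 to 0.0912; "x", "y", "z": the shift along the tool's x, y, z in m; "yaw": the turn about the tool's z in rad. In form: [{"grip": .., "x": .., "y": .., "z": .., "yaw": ..}, ...]. A call has exactly 5 rows; each row is the pose to reach, as a shift and turn from the pose commanded when the call began, along the tool's axes at that moment; what a row does not reach only later rows make up. A row lasts 1/12 s, in which the tool goes at most 41.7 mm and 7.16 degrees, less where a joint would pass 70% of its speed; a pose out of reach is approached as far as the arm can. A call with a gripper value outside its range is refused whole. The fingers move at their own pace and stop on an object; FORCE is the grip in N (left out, the last holds). Time passes only in rows, so rows that repeat a pose let the fingers close, or fill a call up. It gives the time, the measured TCP pose, the force, the opening and the grip force at its end, in the units of the state.
- state(): the state, without advancing time (a new reading comes with each control period).
- grab_frame(name): name is "scene" or "top" or "wrist"; returns the picture (420x560x3 uint8, red, green, blue); there is no depth.
- camera_model(name): a dict with "intrinsics" (3x3 intrinsics, pixels), "distortion" ([k1, k2, p1, p2, k3] as OpenCV has them; the pictures are not rectified), "R" (3x3) and "t" (3): a world point X has camera coordinates R X + t. Camera axes: x right, y down, z forward; pixel columns grow to the right and rows downward; lengths in mm; the calibration is good to about 2 mm. A picture is of the moment at which its call begins: read the wrist's pose just before it. camera_model takes no time and is no camera call; for the wrist camera it gives the pose at the moment of the call.
- job_done(): hands the job in; it is judged then, once.
The state is a dict: "time_s": time; "qpos": joint angles; "qvel": joint speeds; "effort": joint torques, N m; "ee_pos": TCP position; "ee_rot": TCP orientation; "force": force on the tool from outside, world axes, zero at the start; "torque": the same for the moment, N m; "gripper_width": finger opening in mm; "gripper_force": force on a finger pad.
Only numpy, scipy, OpenCV 4.12 (cv2) and the standard library are available. Lean on these libraries where they do the work, as an engineer would, in place of code of your own. Each camera call takes 0.05 s, during which the arm holds its last target. There are 200 camera calls.

### The job

Start the job by taking the code reader out of its cradle, aiming it squarely at the code on the job card from about 10 cm and holding it steady there for a good second, then stand it back in its cradle. Then number the knobs that are there, in the order yellow, red, blue, white because the numbers run on: stand each one flat in the marker's nest, press the plunger fully down to its stop for a moment, and put the knob, cap up, flat in the tray of its own colour. Leave the oil bottle, the mug and the wrench alone, and never lay the reader down.

Things in the scene. Friction and masses are not known exactly. Their poses are not given: they have to be found in the camera images.
- marker: serial-number marker, a fixed green cast plate 110 (x) x 200 (y) x 12 mm; origin at the centre of its underside. The nest lies at y = -62.5 mm, the plunger at y = +62.5 mm. It strikes its number into the underside of whatever stands in the nest when the plunger reaches its stop
- nest (a point): centre of the marker's nest, on the plate's surface where a knob's underside sits (12 mm above the table): a bare round patch inside a fixed steel locating ring, inner diameter 56 mm, outer 68 mm, 5 mm high
- plunger_top (a point): centre of the flat top of the marker's black mushroom plunger head (48 mm across, flat top 38 mm across), 85 mm above the table when up, on a round green post 54 mm across. It is pushed straight down
- plunger (a joint): travel of the spring plunger in m: 0 = up, 0.015 = hard down on its stop. The spring needs 2.5 N to start and 10 N at the stop, and lifts the head again when let go
- reader: hand-held code reader, 220 g, standing upright in its cradle. Origin at the centre of its underside, which is the reading window; it looks along its own -z. Orange head 60 (x) x 50 (y) x 40 mm, above it a black handle 36 (x) x 30 (y) mm from 40 to 135 mm above the origin, to be gripped about 105 mm up
- cradle: the reader's fixed grey cradle, a shallow open box 82 (x) x 72 (y) x 16 mm with 4 mm walls and a 4 mm floor (inside 74 x 64 mm); origin at the centre of its underside on the table; the reader's x axis goes along the cradle's x axis (either way round)
- label: white job card with a square black code (28 mm) in its middle, fixed on the sloping face of a low aluminium stand (110 mm wide, at most 67 mm high). Origin at the centre of the code, 45 mm above the table; its z axis is the outward normal of the card, leaning 0.44 rad (25 degrees) from vertical
- knob_yellow: turned knob, 110 g (give or take a third), standing upright on the table (left of the marker) with its yellow cap up: aluminium flange 46 mm across and 10 mm high, on it a yellow round cap 34 mm across, 36 mm high in all. Origin at the centre of its underside, z up. May be absent
- knob_red: turned knob, 110 g (give or take a third), standing upright on the table (left of the marker) with its red cap up: aluminium flange 46 mm across and 10 mm high, on it a red round cap 34 mm across, 36 mm high in all. Origin at the centre of its underside, z up. May be absent
- knob_blue: turned knob, 110 g (give or take a third), standing upright on the table (left of the marker) with its blue cap up: aluminium flange 46 mm across and 10 mm high, on it a blue round cap 34 mm across, 36 mm high in all. Origin at the centre of its underside, z up. May be absent
- knob_white: turned knob, 110 g (give or take a third), standing upright on the table (left of the marker) with its white cap up: aluminium flange 46 mm across and 10 mm high, on it a white round cap 34 mm across, 36 mm high in all. Origin at the centre of its underside, z up. May be absent
- tray_yellow: fixed shallow yellow open tray for the yellow knob, 92 x 92 x 14 mm, 3 mm walls and 3 mm floor; origin at the centre of its underside on the table. Always present
- tray_red: fixed shallow red open tray for the red knob, 92 x 92 x 14 mm, 3 mm walls and 3 mm floor; origin at the centre of its underside on the table. Always present
- tray_blue: fixed shallow blue open tray for the blue knob, 92 x 92 x 14 mm, 3 mm walls and 3 mm floor; origin at the centre of its underside on the table. Always present
- tray_white: fixed shallow white open tray for the white knob, 92 x 92 x 14 mm, 3 mm walls and 3 mm floor; origin at the centre of its underside on the table. Always present
- oil_bottle: amber oil bottle with black cap, 50 mm across, 110 mm high; bystander; origin at the centre of its underside
- mug: white mug, 76 mm across, 80 mm high; bystander; origin at the centre of its underside
- wrench: steel wrench lying near the robot; bystander; origin at its underside
Not all that is in view belongs to the job. Of the things that look like the tray_yellow, the smallest one is meant.

How it is judged:
By the outcome, as a careful person would: the job done as asked, in the order asked, and still so for the second after the job is handed in, with the robot touching nothing.
Of knob_yellow, knob_red, knob_blue, knob_white only 2 to 3 are there at a start; the rules pass over those that are not, and their reading is None.
At some moment in a run one of knob_yellow, knob_red, knob_blue, knob_white may be knocked a few centimetres aside while the robot is not near it.
It also fails if it takes over 210 s, if anything falls off the work surface, if the arm or the gripper's body presses on something with over 40 N, if the wrist force passes 120 N, or if a joint passes its speed limit or range.

## Working session

There is one attempt and no reset: what is moved stays moved. The work goes in short steps, Python scripts to look and compute and a shell command to move; the robot and the scene stay as the last step left them, time stands still between calls to the robot, and variables do not carry over. Pictures are saved under pics/ and viewed, at most 14 in all, crops included, and the job is handed in when it is done.

```bash
mkdir -p pics; cat > h.py <<'E'
from workcell import *
import numpy as np, cv2
from scipy.spatial.transform import Rotation as Ro
def snap(n,f):
    m=camera_model(n); im=grab_frame(n); cv2.imwrite('pics/'+f,im[:,:,::-1]); return m,im
def ray(m,uv):
    K=np.array(m["intrinsics"],float);p=cv2.undistortPoints(np.array(uv,float).reshape(-1,1,2),K,np.array(m["distortion"],float)).reshape(-1,2)
    R=np.array(m["R"]);t=np.array(m["t"]);d=np.c_[p,np.ones(len(p))]@R
    return -R.T@t,d
def onz(m,uv,z):
    c,d=ray(m,uv); return c+d*((z-c[2])/d[:,2:])
def proj(m,X):
    return cv2.projectPoints(np.array(X,float).reshape(-1,1,3),cv2.Rodrigues(np.array(m["R"],float))[0],np.array(m["t"],float),np.array(m["intrinsics"],float),np.array(m["distortion"],float))[0].reshape(-1,2)
E
python3 - <<'E'
from h import *
s=state();print(s)
for n in("scene","top","wrist"):
    m,im=snap(n,n+'0.png');print(n,np.round(-np.array(m["R"]).T@m["t"]),np.round(np.array(m["R"]),2).tolist(),np.array(m["intrinsics"]).round().tolist())
E
```

```text
{'time_s': 0.0, 'qpos': array([ 7.07022754e+01,  1.83500730e+01,  8.97084819e+01,  6.88496102e-04,
        7.20441486e+01, -1.14555602e+00]), 'qvel': array([ 0.05321513,  0.01549619, -0.01085754, -0.07866856,  0.05799927,
        0.10720676]), 'effort': array([-1.00711153e-03, -4.12445033e+01, -2.31978571e+01,  7.25135906e-02,
        4.58300533e-02, -1.51054160e-04]), 'ee_pos': array([178.96268004, 545.91158423, 227.12192496]), 'ee_rot': array([-1.79897330e+02, -2.70773948e-03,  1.61847616e+02]), 'force': array([0.34322641, 0.35322049, 0.11296887]), 'torque': array([ 0.01678911, -0.03438136, -0.03754858]), 'gripper_force': 0.0, 'gripper_width': 91.38453457335471}
scene [957. 736. 673.] [[-0.88, 0.47, -0.01], [0.27, 0.5, -0.82], [-0.38, -0.73, -0.57]] [[439.0, 0.0, 278.0], [0.0, 439.0, 208.0], [0.0, 0.0, 1.0]]
top [4.260e+02 1.000e+00 1.025e+03] [[0.01, -1.0, 0.01], [-0.99, -0.01, -0.14], [0.14, -0.01, -0.99]] [[396.0, 0.0, 278.0], [0.0, 396.0, 214.0], [0.0, 0.0, 1.0]]
wrist [112. 568. 384.] [[0.31, 0.95, -0.0], [0.92, -0.3, 0.25], [0.24, -0.08, -0.97]] [[308.0, 0.0, 275.0], [0.0, 308.0, 203.0], [0.0, 0.0, 1.0]]
```

View pics/top0.png

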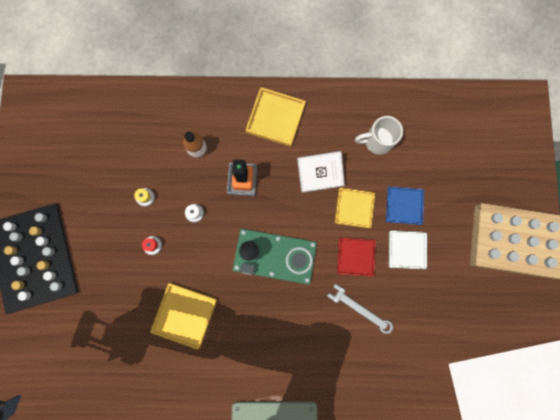

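View pics/scene0.png

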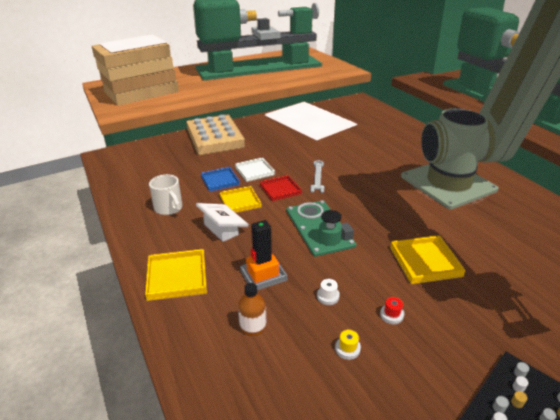

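Top view: yellow knob (145,197), red (152,245), white (194,213); blue is absent. Trays are yellow (355,208), red (357,256) and white (408,250). The reader is at (241,177), the card at (321,172), the nest at (299,260) and the plunger at (249,251). The scene view agrees.

```bash
python3 - <<'E'
from h import *
m=camera_model("top"); im=cv2.imread('pics/top0.png')
for n,uv,z in [("Y",(145,196),36),("R",(152,244),36),("W",(194,212),36),("tY",(355,208),8),("tR",(357,256),8),("tW",(408,250),8),("nest",(299,260),15),("plunger",(249,251),85),("label",(321,172),45),("cradle",(242,180),16),("mug",(383,135),60),("bottle",(190,135),110)]:
    print(n,onz(m,[uv],z).round()[0])
a=cv2.resize(im[130:290,210:370],(480,480),interpolation=cv2.INTER_CUBIC)
s=cv2.imread('pics/scene0.png')[185:305,170:330]
cv2.imwrite('pics/z0.png',np.hstack([a[:,:400],cv2.resize(s,(400,300)).copy() if 0 else cv2.copyMakeBorder(cv2.resize(s,(400,300)),0,180,0,0,cv2.BORDER_CONSTANT)]))
E
```

```text
Y [606. 331.  36.]
R [485. 307.  36.]
W [567. 205.  36.]
tY [ 584. -207.    8.]
tR [ 460. -209.    8.]
tW [ 476. -341.    8.]
nest [449. -61.  15.]
plunger [468.  62.  85.]
label [ 670. -115.   45.]
cradle [654.  88.  16.]
mug [ 764. -271.   60.]
bottle [742. 206. 110.]
```

View pics/z0.png

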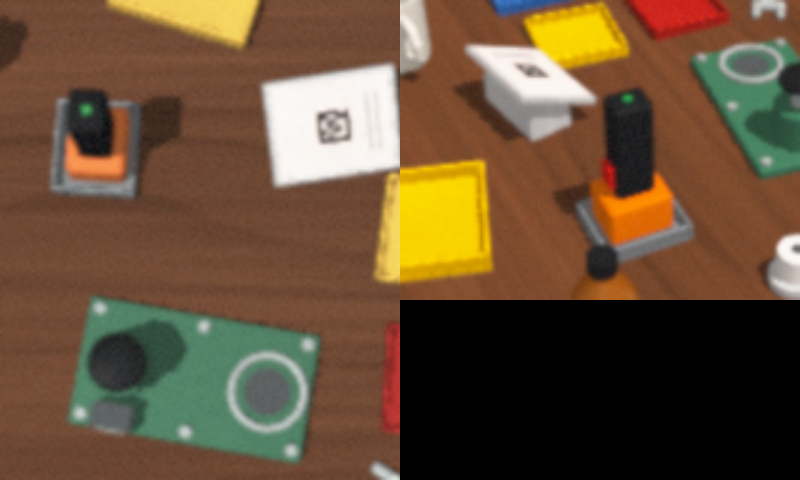

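```bash
python3 -m crank '[{"grip":0.09,"x":-0.144,"y":-0.1,"z":-0.026},{"grip":0.09,"x":-0.144,"y":-0.1,"z":-0.026},{"grip":0.09,"x":-0.144,"y":-0.1,"z":-0.026},{"grip":0.09,"x":-0.144,"y":-0.1,"z":-0.026},{"grip":0.09,"x":-0.144,"y":-0.1,"z":-0.026}]'
python3 -m crank '[{"grip":0.09,"x":-0.144,"y":-0.1,"z":-0.026},{"grip":0.09,"x":-0.144,"y":-0.1,"z":-0.026},{"grip":0.09,"x":-0.144,"y":-0.1,"z":-0.026},{"grip":0.09,"x":-0.144,"y":-0.1,"z":-0.026},{"grip":0.09,"x":-0.144,"y":-0.1,"z":-0.026}]'
python3 -m crank '[{"grip":0.09,"x":-0.144,"y":-0.1,"z":-0.026},{"grip":0.09,"x":-0.144,"y":-0.1,"z":-0.026},{"grip":0.09,"x":-0.144,"y":-0.1,"z":-0.026},{"grip":0.09,"x":-0.144,"y":-0.1,"z":-0.026},{"grip":0.09,"x":-0.144,"y":-0.1,"z":-0.026}]'
python3 -m crank '[{"grip":0.09,"x":-0.144,"y":-0.1,"z":-0.026},{"grip":0.09,"x":-0.144,"y":-0.1,"z":-0.026},{"grip":0.09,"x":-0.144,"y":-0.1,"z":-0.026,"yaw":-0.1},{"grip":0.09,"x":-0.144,"y":-0.1,"z":-0.026,"yaw":-0.2},{"grip":0.09,"x":-0.144,"y":-0.1,"z":-0.026,"yaw":-0.317}]'
python3 -m crank '[{"grip":0.09},{"grip":0.09},{"grip":0.09},{"grip":0.09},{"grip":0.09}]'
python3 - <<'E'
from h import *
snap("wrist","w1.png")
E
```

```text
validation failed for argument at $[0]...
validation failed for argument at $[0]...
validation failed for argument at $[0]...
validation failed for argument at $[0]...
validation failed for argument at $[0]...
```

View pics/w1.png

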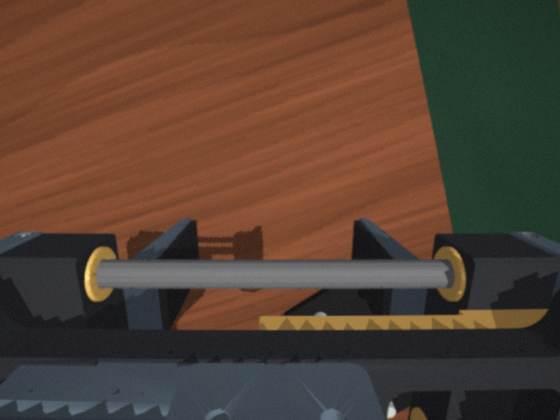

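Every row must carry all five keys. This wrist view shows only what lies on the tool's +x side, since the fingers hide the lower half, so I'll use world yaw 0.

```bash
python3 -m crank '[{"grip":0.09,"x":-0.125,"y":-0.107,"z":-0.026,"yaw":0},{"grip":0.09,"x":-0.125,"y":-0.107,"z":-0.026,"yaw":0},{"grip":0.09,"x":-0.125,"y":-0.107,"z":-0.026,"yaw":0},{"grip":0.09,"x":-0.125,"y":-0.107,"z":-0.026,"yaw":0},{"grip":0.09,"x":-0.125,"y":-0.107,"z":-0.026,"yaw":0}]'
python3 -m crank '[{"grip":0.09,"x":-0.125,"y":-0.107,"z":-0.026,"yaw":0},{"grip":0.09,"x":-0.125,"y":-0.107,"z":-0.026,"yaw":0},{"grip":0.09,"x":-0.125,"y":-0.107,"z":-0.026,"yaw":0},{"grip":0.09,"x":-0.125,"y":-0.107,"z":-0.026,"yaw":0},{"grip":0.09,"x":-0.125,"y":-0.107,"z":-0.026,"yaw":0}]'
python3 -m crank '[{"grip":0.09,"x":-0.125,"y":-0.107,"z":-0.026,"yaw":0},{"grip":0.09,"x":-0.125,"y":-0.107,"z":-0.026,"yaw":0},{"grip":0.09,"x":-0.125,"y":-0.107,"z":-0.026,"yaw":0},{"grip":0.09,"x":-0.125,"y":-0.107,"z":-0.026,"yaw":0},{"grip":0.09,"x":-0.125,"y":-0.107,"z":-0.026,"yaw":0}]'
python3 -m crank '[{"grip":0.09,"x":-0.125,"y":-0.107,"z":-0.026,"yaw":0},{"grip":0.09,"x":-0.125,"y":-0.107,"z":-0.026,"yaw":0},{"grip":0.09,"x":-0.125,"y":-0.107,"z":-0.026,"yaw":0},{"grip":0.09,"x":-0.125,"y":-0.107,"z":-0.026,"yaw":0},{"grip":0.09,"x":-0.125,"y":-0.107,"z":-0.026,"yaw":0}]'
python3 -m crank '[{"grip":0.09,"x":0,"y":0,"z":0,"yaw":0.6},{"grip":0.09,"x":0,"y":0,"z":0,"yaw":0.6},{"grip":0.09,"x":0,"y":0,"z":0,"yaw":0.6},{"grip":0.09,"x":0,"y":0,"z":0,"yaw":0.6},{"grip":0.09,"x":0,"y":0,"z":0,"yaw":0.6}]'
python3 -m crank '[{"grip":0.09,"x":0,"y":0,"z":0,"yaw":0.6},{"grip":0.09,"x":0,"y":0,"z":0,"yaw":0.6},{"grip":0.09,"x":0,"y":0,"z":0,"yaw":0.6},{"grip":0.09,"x":0,"y":0,"z":0,"yaw":0.6},{"grip":0.09,"x":0,"y":0,"z":0,"yaw":0.6}]'
python3 -m crank '[{"grip":0.09,"x":0,"y":0,"z":0,"yaw":0.6},{"grip":0.09,"x":0,"y":0,"z":0,"yaw":0.6},{"grip":0.09,"x":0,"y":0,"z":0,"yaw":0.6},{"grip":0.09,"x":0,"y":0,"z":0,"yaw":0.6},{"grip":0.09,"x":0,"y":0,"z":0,"yaw":0.6}]'
python3 -m crank '[{"grip":0.09,"x":0,"y":0,"z":0,"yaw":0.6},{"grip":0.09,"x":0,"y":0,"z":0,"yaw":0.6},{"grip":0.09,"x":0,"y":0,"z":0,"yaw":0.6},{"grip":0.09,"x":0,"y":0,"z":0,"yaw":0.6},{"grip":0.09,"x":0,"y":0,"z":0,"yaw":0.6}]'
python3 -m crank '[{"grip":0.09,"x":0,"y":0,"z":0,"yaw":0.424},{"grip":0.09,"x":0,"y":0,"z":0,"yaw":0.424},{"grip":0.09,"x":0,"y":0,"z":0,"yaw":0.424},{"grip":0.09,"x":0,"y":0,"z":0,"yaw":0.424},{"grip":0.09,"x":0,"y":0,"z":0,"yaw":0.424}]'
python3 -m crank '[{"grip":0.09,"x":0,"y":0,"z":0,"yaw":0},{"grip":0.09,"x":0,"y":0,"z":0,"yaw":0},{"grip":0.09,"x":0,"y":0,"z":0,"yaw":0},{"grip":0.09,"x":0,"y":0,"z":0,"yaw":0},{"grip":0.09,"x":0,"y":0,"z":0,"yaw":0}]'
python3 - <<'E'
from h import *
snap("wrist","w2.png");print(state()["qpos"].round(1))
E
```

```text
time_s: 0.62
ee_pos: [267.3, 400.9, 255.2]
ee_rot: [-180.0, 0.2, 161.6]
force: [-0.2, 0.5, -0.2]
gripper_width: 90.1
gripper_force: 0.0
time_s: 1.03
ee_pos: [353.3, 260.5, 281.2]
ee_rot: [-180.0, 0.2, 161.4]
force: [-0.4, 1.4, 1.0]
gripper_width: 90.1
gripper_force: 0.0
time_s: 1.45
ee_pos: [439.1, 120.0, 306.8]
ee_rot: [-179.9, 0.3, 161.5]
force: [-0.4, 0.9, -0.4]
gripper_width: 89.9
gripper_force: 0.0
time_s: 1.87
ee_pos: [524.6, -20.5, 331.9]
ee_rot: [-179.9, 0.2, 161.5]
force: [0.7, 0.6, -1.7]
gripper_width: 89.9
gripper_force: 0.0
time_s: 2.28
ee_pos: [520.8, -14.5, 331.4]
ee_rot: [-180.0, -0.1, 127.2]
force: [-0.2, -0.4, 0.5]
gripper_width: 89.6
gripper_force: 0.0
time_s: 2.7
ee_pos: [520.7, -14.4, 331.4]
ee_rot: [-180.0, -0.1, 92.8]
force: [0.2, -0.2, 0.7]
gripper_width: 89.8
gripper_force: 0.0
time_s: 3.12
ee_pos: [520.7, -14.4, 331.5]
ee_rot: [-179.9, -0.0, 58.4]
force: [0.3, -0.2, 0.2]
gripper_width: 89.8
gripper_force: 0.0
time_s: 3.53
ee_pos: [520.7, -14.4, 331.5]
ee_rot: [-179.9, 0.0, 24.1]
force: [-0.4, -0.0, 0.4]
gripper_width: 90.2
gripper_force: 0.0
time_s: 3.95
ee_pos: [520.7, -14.6, 331.5]
ee_rot: [-180.0, 0.0, 0.1]
force: [-0.5, 0.1, 0.6]
gripper_width: 90.3
gripper_force: 0.0
time_s: 4.37
ee_pos: [520.9, -16.0, 331.9]
ee_rot: [-180.0, 0.0, 0.1]
force: [-0.3, -0.4, -0.5]
gripper_width: 89.7
gripper_force: 0.0
[-3.  10.6 85.4  0.  84.  86.9]
```

View pics/w2.png

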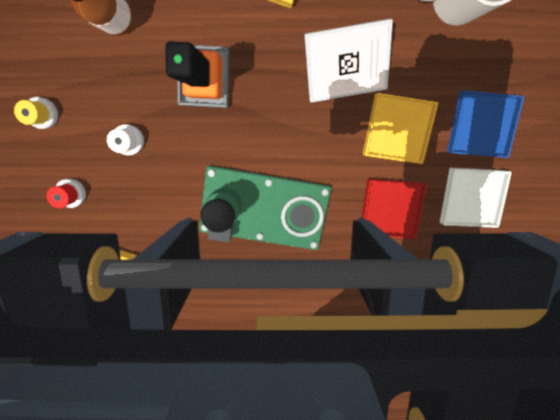

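The card's right (-y) side is nearer the camera, so its normal leans towards +y. Zoom in to get corner pixels.

```bash
python3 - <<'E'
from h import *
w=cv2.imread('pics/w2.png');s=cv2.imread('pics/scene0.png')
a=cv2.resize(w[10:120,150:410],None,fx=3,fy=3,interpolation=cv2.INTER_CUBIC)
b=cv2.resize(s[195:293,190:295],None,fx=2.7,fy=2.7,interpolation=cv2.INTER_CUBIC)
c=cv2.resize(w[160:255,195:340],None,fx=2.7,fy=2.7,interpolation=cv2.INTER_CUBIC)
o=np.zeros((600,780,3),np.uint8);o[:330]=a;o[334:334+b.shape[0],:b.shape[1]]=b;o[334:334+c.shape[0],330:330+c.shape[1]]=c
cv2.imwrite('pics/z1.png',o)
# card quads
mw=camera_model("wrist");ms=camera_model("scene")
def quad(im,box):
    x0,y0,x1,y1=box;h=cv2.cvtColor(im[y0:y1,x0:x1],cv2.COLOR_BGR2HSV)
    k=cv2.inRange(h,(0,0,150),(180,50,255));k=cv2.morphologyEx(k,cv2.MORPH_CLOSE,np.ones((9,9)))
    c=max(cv2.findContours(k,0,1)[0],key=cv2.contourArea);hh=cv2.convexHull(c)
    q=cv2.approxPolyN(hh,4,ensure_convex=True).reshape(-1,2)+[x0,y0];return q
print(quad(w,(295,5,410,115)).tolist(),quad(s,(190,195,250,240)).tolist())
E
```

```text
[[388, 87], [309, 103], [304, 33], [392, 18]] [[223, 204], [251, 224], [228, 247], [194, 203]]
```

View pics/z1.png

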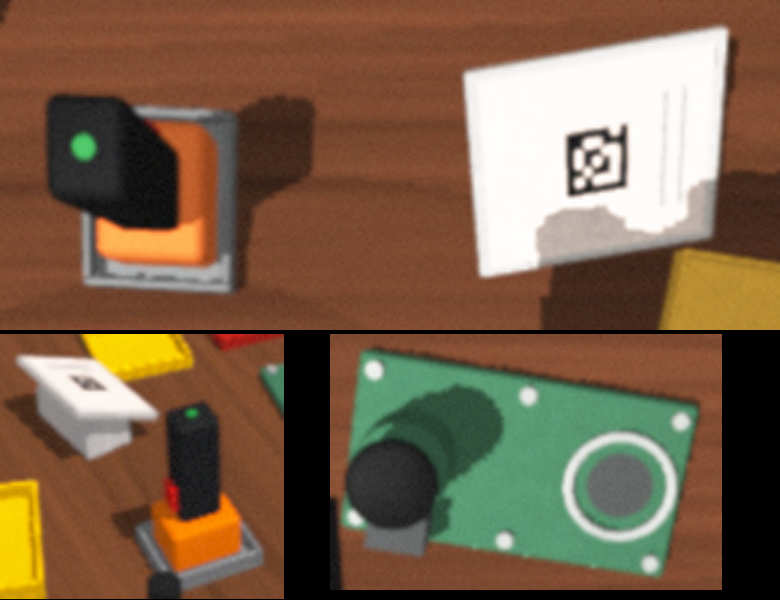

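Zoom pixels:
- Card corners in the wrist crop: (465,73), (727,28), (712,238), (481,277).
- Handle top: centre (84,146).
- Cradle rim: (237,112), (236,291), (84,286).
- Nest ring: centre (620,487).
- Plunger: (391,483).

```bash
python3 - <<'E'
from h import *
mw=camera_model("wrist");ms=camera_model("scene")
W=lambda a:np.array(a,float)/3+[150,10]-.33
S=lambda a:(np.array(a,float)-[0,334])/2.7+[190,195]-.3
P=lambda a:(np.array(a,float)-[330,334])/2.7+[195,160]-.3
def tri(a,b):
    out=[]
    for p,q in zip(a,b):
        A=[];y=[]
        for m,u in((mw,p),(ms,q)):
            c,d=ray(m,[u]);d=d[0]/np.linalg.norm(d[0]);M=np.eye(3)-np.outer(d,d);A.append(M);y.append(M@c)
        out.append(np.linalg.lstsq(np.vstack(A),np.hstack(y),rcond=None)[0])
    return np.array(out)
c=tri(W([(465,73),(727,28),(712,238),(481,277)]),S([(75,407),(18,357),(97,359),(157,417)]))
print(c.round(1));n=np.linalg.svd(c-c.mean(0))[2][2];n*=np.sign(n[2]);print("n",n.round(3),np.degrees(np.arccos(n[2])),"dir",np.degrees(np.arctan2(n[1],n[0])),"ctr",c.mean(0).round(1))
print("edges",np.linalg.norm(c-np.roll(c,-1,0),axis=1).round(1))
e=(c[3]+c[0]-c[1]-c[2]);print("low edge dir",np.degrees(np.arctan2(e[1],e[0])), "edge2",np.degrees(np.arctan2(*(c[0]+c[1]-c[2]-c[3])[1::-1])))
cc=W([(565,133),(627,125),(626,185),(569,195)]);print("code z45",onz(mw,cc,45).mean(0).round(1), onz(mw,cc,45).round(1).tolist())
print("handle top",onz(mw,W([(50,97),(120,97),(120,200),(48,195),(84,146)]),139).round(1).tolist())
print("green tri",tri(W([(84,146)]),S([(192,413)])).round(1))
print("cradle",onz(mw,W([(237,112),(236,291),(84,286)]),16).round(1).tolist())
print("nest ring",onz(mw,P([(620,487)]),17).round(1),"plunger",onz(mw,P([(391,483)]),83).round(1))
print("marker",onz(mw,P([(365,350),(698,404),(660,577),(340,520)]),12).round(1).tolist())
E
```

```text
[[ 701.2  -54.5   68.2]
 [ 718.6 -163.    61.9]
 [ 638.2 -175.4   26.6]
 [ 621.8  -67.7   21.1]]
n [-0.449 -0.074  0.89 ] 27.080046773981465 dir -170.6537835520199 ctr [ 670.  -115.1   44.4]
edges [110.   88.7 109.1  93.3]
low edge dir 98.90377331799456 edge2 9.065905483391527
code z45 [ 669.8 -115.    45. ] [[680.7, -100.2, 45.0], [684.2, -127.6, 45.0], [659.3, -128.7, 45.0], [654.9, -103.3, 45.0]]
handle top [[673.4, 96.7, 139.0], [673.2, 72.3, 139.0], [639.6, 74.4, 139.0], [641.4, 99.9, 139.0], [657.5, 85.9, 139.0]]
green tri [[657.7  85.7 139.3]]
cradle [[695.5, 48.8, 16.0], [614.7, 52.0, 16.0], [617.2, 126.4, 16.0]]
nest ring [[446.9 -60.1  17. ]] plunger [[469.   62.6  83. ]]
marker [[527.4, 87.7, 12.0], [496.0, -105.0, 12.0], [387.4, -86.6, 12.0], [424.3, 108.4, 12.0]]
```

The triangulation settles it: the card normal leans towards -x (direction 189°, tilt about 25-27°), and the card is 110 x 90 mm. The cradle is at (656,87.5), yaw about -2.5°. The moves can't tilt the tool, so I'll grip the handle across y and tilt the reader in the jaws against the cradle wall.

```bash
python3 -m crank '[{"grip":0.09,"x":0.136,"y":-0.103,"z":0,"yaw":0.052},{"grip":0.09,"x":0.136,"y":-0.103,"z":0,"yaw":0.052},{"grip":0.09,"x":0.136,"y":-0.103,"z":0,"yaw":0.052},{"grip":0.09,"x":0.136,"y":-0.103,"z":0,"yaw":0.052},{"grip":0.09,"x":0.136,"y":-0.103,"z":0,"yaw":0.052}]' 12
python3 -m crank '[{"grip":0.07,"x":0,"y":0,"z":0.04,"yaw":0},{"grip":0.07,"x":0,"y":0,"z":0.08,"yaw":0},{"grip":0.07,"x":0,"y":0,"z":0.12,"yaw":0},{"grip":0.07,"x":0,"y":0,"z":0.14,"yaw":0},{"grip":0.07,"x":0,"y":0,"z":0.14,"yaw":0}]'
```

```text
time_s: 4.83
ee_pos: [661.1, 91.2, 328.7]
ee_rot: [-179.9, 0.0, -2.7]
force: [-0.9, -0.5, -0.6]
gripper_width: 90.2
gripper_force: 0.0
time_s: 5.25
ee_pos: [653.3, 86.4, 185.8]
ee_rot: [179.9, 0.7, -2.9]
force: [-0.7, -0.3, -0.4]
gripper_width: 70.1
gripper_force: 0.0
```

```bash
python3 -m crank '[{"grip":0.07,"x":0,"y":0,"z":0.03,"yaw":0},{"grip":0.07,"x":0,"y":0,"z":0.06,"yaw":0},{"grip":0.07,"x":0,"y":0,"z":0.087,"yaw":0},{"grip":0.07,"x":0,"y":0,"z":0.087,"yaw":0},{"grip":0.07,"x":0,"y":0,"z":0.087,"yaw":0}]'
python3 -m crank '[{"grip":0.07,"x":0,"y":0,"z":0,"yaw":0},{"grip":0.07,"x":0,"y":0,"z":0,"yaw":0},{"grip":0.07,"x":0,"y":0,"z":0,"yaw":0},{"grip":0.07,"x":0,"y":0,"z":0,"yaw":0},{"grip":0.07,"x":0,"y":0,"z":0,"yaw":0}]'
```

```text
time_s: 5.67
ee_pos: [657.1, 86.9, 105.7]
ee_rot: [-180.0, 0.0, -2.9]
force: [0.0, -0.1, 1.1]
gripper_width: 70.1
gripper_force: 0.0
time_s: 6.08
ee_pos: [657.3, 87.1, 106.0]
ee_rot: [-180.0, -0.1, -2.9]
force: [0.1, -0.0, -0.0]
gripper_width: 69.8
gripper_force: 0.0
```

```bash
python3 -m crank '[{"grip":0.02,"x":0,"y":0,"z":0,"yaw":0},{"grip":0.02,"x":0,"y":0,"z":0,"yaw":0},{"grip":0.02,"x":0,"y":0,"z":0,"yaw":0},{"grip":0.02,"x":0,"y":0,"z":0,"yaw":0},{"grip":0.02,"x":0,"y":0,"z":0,"yaw":0}]' 12
python3 -m crank '[{"grip":0.02,"x":0,"y":0,"z":0,"yaw":0},{"grip":0.02,"x":0,"y":0,"z":0,"yaw":0},{"grip":0.02,"x":0,"y":0,"z":-0.004,"yaw":0},{"grip":0.02,"x":0,"y":0,"z":-0.004,"yaw":0},{"grip":0.02,"x":0,"y":0,"z":-0.004,"yaw":0}]'
python3 -m crank '[{"grip":0.02,"x":-0.005,"y":0,"z":0,"yaw":0},{"grip":0.02,"x":-0.01,"y":0,"z":0,"yaw":0},{"grip":0.02,"x":-0.015,"y":0,"z":0,"yaw":0},{"grip":0.02,"x":-0.02,"y":0,"z":0,"yaw":0},{"grip":0.02,"x":-0.025,"y":0,"z":0,"yaw":0}]'
python3 - <<'E'
from h import *
m,im=snap("scene","s3.png");cv2.imwrite("pics/s3z.png",cv2.resize(im[160:310,180:380,::-1],None,fx=3,fy=3))
E
```

```text
time_s: 6.5
ee_pos: [656.8, 87.1, 104.9]
ee_rot: [-180.0, 0.0, -2.9]
force: [0.0, 0.1, 0.1]
gripper_width: 39.6
gripper_force: 0.0
time_s: 6.92
ee_pos: [656.8, 87.1, 109.0]
ee_rot: [-180.0, -0.0, -2.9]
force: [-0.2, -0.4, -1.3]
gripper_width: 30.0
gripper_force: 12.0
time_s: 7.33
ee_pos: [632.4, 88.4, 109.8]
ee_rot: [-180.0, -0.2, -2.9]
force: [3.8, -0.6, 0.2]
gripper_width: 29.9
gripper_force: 12.0
```

View pics/s3z.png

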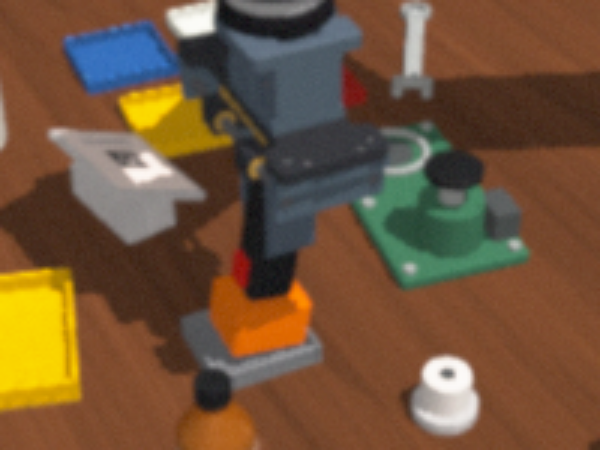

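The reader is pivoting in the jaws against the cradle's near wall, with 3.8 N on the tool. Continue.

```bash
python3 -m crank '[{"grip":0.02,"x":-0.005,"y":0,"z":0,"yaw":0},{"grip":0.02,"x":-0.01,"y":0,"z":0,"yaw":0},{"grip":0.02,"x":-0.015,"y":0,"z":0,"yaw":0},{"grip":0.02,"x":-0.02,"y":0,"z":0,"yaw":0},{"grip":0.02,"x":-0.026,"y":0,"z":0,"yaw":0}]'
python3 -m crank '[{"grip":0.02,"x":0,"y":0,"z":0,"yaw":0},{"grip":0.02,"x":0,"y":0,"z":0,"yaw":0},{"grip":0.02,"x":0,"y":0,"z":0,"yaw":0},{"grip":0.02,"x":0,"y":0,"z":0,"yaw":0},{"grip":0.02,"x":0,"y":0,"z":0,"yaw":0}]' 30
python3 -m crank '[{"grip":0.02,"x":0,"y":0,"z":-0.03,"yaw":0},{"grip":0.02,"x":0,"y":0,"z":-0.06,"yaw":0},{"grip":0.02,"x":0,"y":0,"z":-0.09,"yaw":0},{"grip":0.02,"x":0,"y":0,"z":-0.12,"yaw":0},{"grip":0.02,"x":0,"y":0,"z":-0.15,"yaw":0}]' 30
python3 -m crank '[{"grip":0.02,"x":0,"y":0,"z":0,"yaw":0},{"grip":0.02,"x":0,"y":0,"z":0,"yaw":0},{"grip":0.02,"x":0,"y":0,"z":0,"yaw":0},{"grip":0.02,"x":0,"y":0,"z":0,"yaw":0},{"grip":0.02,"x":0,"y":0,"z":0,"yaw":0}]'
python3 - <<'E'
from h import *
m,im=snap("scene","s4.png");m2,i2=snap("top","t4.png")
o=np.zeros((450,800,3),np.uint8);o[:,:500]=cv2.resize(im[100:280,160:360],(500,450));o[:,500:]=cv2.resize(i2[110:245,195:285],(300,450));cv2.imwrite("pics/s4z.png",o[:,:,::-1])
E
```

```text
time_s: 7.8
ee_pos: [605.3, 89.8, 108.7]
ee_rot: [-180.0, 0.0, -2.9]
force: [3.7, 0.3, -1.9]
gripper_width: 30.0
gripper_force: 12.0
time_s: 8.22
ee_pos: [605.0, 89.5, 108.3]
ee_rot: [180.0, 0.2, -2.9]
force: [1.0, 0.1, -2.3]
gripper_width: 29.9
gripper_force: 30.0
time_s: 8.63
ee_pos: [604.7, 89.4, 259.5]
ee_rot: [180.0, 0.2, -2.9]
force: [-0.9, 0.7, -3.5]
gripper_width: 30.3
gripper_force: 30.0
time_s: 9.05
ee_pos: [604.9, 89.5, 256.6]
ee_rot: [180.0, 0.3, -2.9]
force: [-0.0, -0.6, -2.6]
gripper_width: 30.0
gripper_force: 30.0
```

View pics/s4z.png

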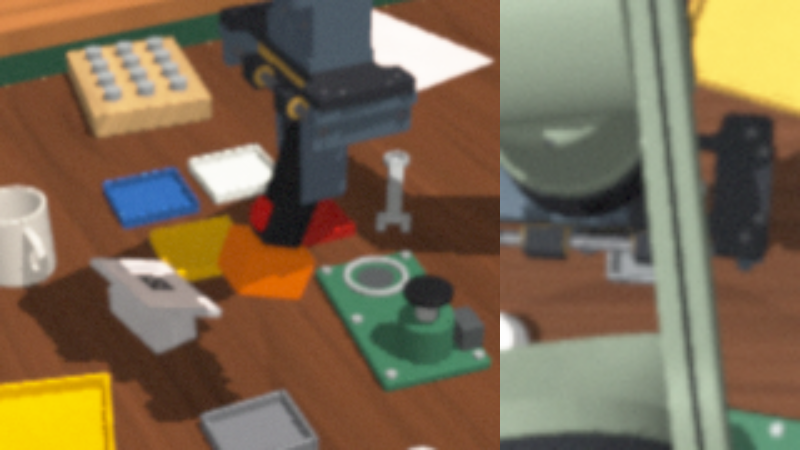

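```bash
python3 - <<'E'
from h import *
im=cv2.imread('pics/s4.png')
cv2.imwrite("pics/s4y.png",cv2.resize(im[150:225,235:300],None,fx=8,fy=8,interpolation=cv2.INTER_CUBIC))
E
```

```text
(no output)
```

View pics/s4y.png

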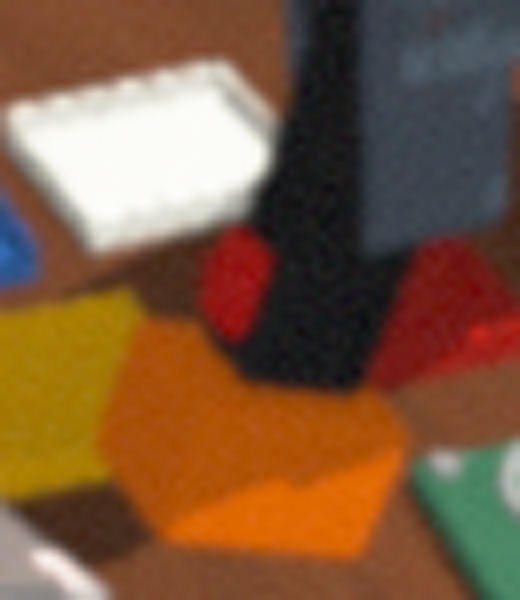

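```bash
python3 - <<'E'
from h import *
m=camera_model("scene")
u=np.array([(165,540),(360,552),(408,437),(140,318),(100,430)],float)/8+[235,150]-.44
c,d=ray(m,u)
a=np.radians(-2.9);ny=np.array([-np.sin(a),np.cos(a),0]);xx=np.array([np.cos(a),np.sin(a),0])
g=np.array([604.9,89.5,261.6])
for idx,off in(([0,1,2],25),([3,4],-25)):
    pts=[]
    for i in idx:
        s=((g+ny*off-c)@ny)/(d[i]@ny);p=c+s*d[i]-g;pts.append([p@xx,p[2]])
    pts=np.array(pts);print(pts.round(1).tolist())
    e=np.diff(pts,axis=0);print(np.linalg.norm(e,axis=1).round(1),np.degrees(np.arctan2(e[:,1],e[:,0])).round(1))
E
```

```text
[[74.7, -81.2], [23.2, -100.9], [10.1, -70.3]]
[55.1 33.3] [-159.1  113.2]
[[59.5, -51.0], [71.6, -80.8]]
[32.2] [-67.9]
```

Edge directions give 21-23° and the head's position below the grip gives 28°; the geometry predicts 25°. Good enough, so go to aim: TCP at about (582,-129,227), yaw 9°.

```bash
python3 -m crank '[{"grip":0.02,"x":-0.002,"y":0.025,"z":0,"yaw":0},{"grip":0.02,"x":-0.004,"y":0.05,"z":0,"yaw":0},{"grip":0.02,"x":-0.006,"y":0.075,"z":0,"yaw":0},{"grip":0.02,"x":-0.006,"y":0.1,"z":0,"yaw":0},{"grip":0.02,"x":-0.006,"y":0.125,"z":0,"yaw":0}]' 30
python3 -m crank '[{"grip":0.02,"x":-0.002,"y":0.025,"z":0.006,"yaw":-0.05},{"grip":0.02,"x":-0.004,"y":0.05,"z":0.012,"yaw":-0.1},{"grip":0.02,"x":-0.006,"y":0.075,"z":0.018,"yaw":-0.15},{"grip":0.02,"x":-0.006,"y":0.094,"z":0.024,"yaw":-0.209},{"grip":0.02,"x":-0.006,"y":0.094,"z":0.03,"yaw":-0.209}]'
python3 -m crank '[{"grip":0.02,"x":0,"y":0,"z":0,"yaw":0},{"grip":0.02,"x":0,"y":0,"z":0,"yaw":0},{"grip":0.02,"x":0,"y":0,"z":0,"yaw":0},{"grip":0.02,"x":0,"y":0,"z":0,"yaw":0},{"grip":0.02,"x":0,"y":0,"z":0,"yaw":0}]'
python3 - <<'E'
from h import *
m,im=snap("scene","s5.png")
cv2.imwrite("pics/s5z.png",cv2.resize(im[130:260,180:310,::-1],None,fx=4.5,fy=4.5,interpolation=cv2.INTER_CUBIC))
E
```

```text
time_s: 9.57
ee_pos: [593.0, -35.9, 258.3]
ee_rot: [-180.0, 0.1, -2.9]
force: [-0.4, 0.1, -2.8]
gripper_width: 30.3
gripper_force: 30.0
time_s: 9.98
ee_pos: [582.1, -132.0, 228.0]
ee_rot: [179.9, 0.1, 8.9]
force: [0.1, 0.2, -2.4]
gripper_width: 29.8
gripper_force: 30.0
time_s: 10.4
ee_pos: [583.0, -127.6, 229.4]
ee_rot: [180.0, -0.0, 9.1]
force: [0.2, 0.5, -2.5]
gripper_width: 29.5
gripper_force: 30.0
```

View pics/s5z.png

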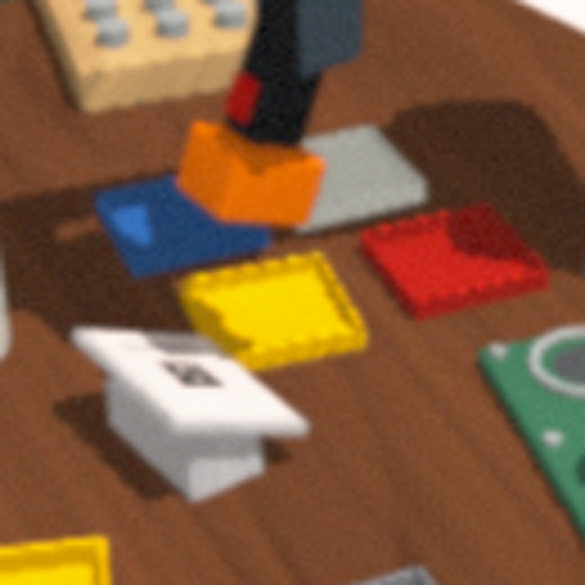

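```bash
python3 -m crank '[{"grip":0.02,"x":0,"y":0,"z":0,"yaw":0},{"grip":0.02,"x":0,"y":0,"z":0,"yaw":0},{"grip":0.02,"x":0,"y":0,"z":0,"yaw":0},{"grip":0.02,"x":0,"y":0,"z":0,"yaw":0},{"grip":0.02,"x":0,"y":0,"z":0,"yaw":0}]'
python3 -m crank '[{"grip":0.02,"x":0,"y":0,"z":0,"yaw":0},{"grip":0.02,"x":0,"y":0,"z":0,"yaw":0},{"grip":0.02,"x":0,"y":0,"z":0,"yaw":0},{"grip":0.02,"x":0,"y":0,"z":0,"yaw":0},{"grip":0.02,"x":0,"y":0,"z":0,"yaw":0}]'
python3 -m crank '[{"grip":0.02,"x":0,"y":0,"z":0,"yaw":0},{"grip":0.02,"x":0,"y":0,"z":0,"yaw":0},{"grip":0.02,"x":0,"y":0,"z":0,"yaw":0},{"grip":0.02,"x":0,"y":0,"z":0,"yaw":0},{"grip":0.02,"x":0,"y":0,"z":0,"yaw":0}]'
python3 - <<'E'
from h import *
m=camera_model("scene")
u=np.array([(213,218),(306,228),(326,166),(195,121),(179,179)],float)/4.5+[180,130]-.4
c,d=ray(m,u)
a=np.radians(9.1);ny=np.array([-np.sin(a),np.cos(a),0]);xx=np.array([np.cos(a),np.sin(a),0])
g=np.array([583,-127.6,234.4])
for idx,off in(([0,1,2],25),([3,4],-25)):
    pts=[]
    for i in idx:
        s=((g+ny*off-c)@ny)/(d[i]@ny);p=c+s*d[i]-g;pts.append([p@xx,p[2]])
    pts=np.array(pts);print(pts.round(1).tolist())
    e=np.diff(pts,axis=0);print(np.linalg.norm(e,axis=1).round(1),np.degrees(np.arctan2(e[:,1],e[:,0])).round(1))
E
```

```text
time_s: 10.87
ee_pos: [582.7, -128.5, 228.9]
ee_rot: [-180.0, -0.0, 9.0]
force: [1.3, 0.7, -1.7]
gripper_width: 30.1
gripper_force: 30.0
time_s: 11.28
ee_pos: [582.7, -128.5, 228.9]
ee_rot: [-180.0, -0.0, 9.0]
force: [-0.2, -0.3, -2.5]
gripper_width: 30.1
gripper_force: 30.0
time_s: 11.7
ee_pos: [582.7, -128.5, 228.9]
ee_rot: [-180.0, -0.0, 9.0]
force: [-0.7, 0.4, -3.2]
gripper_width: 29.8
gripper_force: 30.0
[[80.6, -78.4], [24.8, -104.9], [10.4, -72.1]]
[61.8 35.9] [-154.6  113.7]
[[58.9, -50.4], [71.5, -81.1]]
[33.2] [-67.7]
```

Edge tilts are 25.4°, 23.7° and 22.3°, mean 24°, so the angle is good. The window centre is about 9 mm off laterally and 4 mm too far, so I'll nudge by (-6,-2,-5) and hold again.

```bash
python3 -m crank '[{"grip":0.02,"x":-0.002,"y":0,"z":0.002,"yaw":0},{"grip":0.02,"x":-0.004,"y":0.001,"z":0.004,"yaw":0},{"grip":0.02,"x":-0.006,"y":0.001,"z":0.005,"yaw":0},{"grip":0.02,"x":-0.006,"y":0.001,"z":0.005,"yaw":0},{"grip":0.02,"x":-0.006,"y":0.001,"z":0.005,"yaw":0}]'
python3 -m crank '[{"grip":0.02,"x":0,"y":0,"z":0,"yaw":0},{"grip":0.02,"x":0,"y":0,"z":0,"yaw":0},{"grip":0.02,"x":0,"y":0,"z":0,"yaw":0},{"grip":0.02,"x":0,"y":0,"z":0,"yaw":0},{"grip":0.02,"x":0,"y":0,"z":0,"yaw":0}]'
python3 -m crank '[{"grip":0.02,"x":0,"y":0,"z":0,"yaw":0},{"grip":0.02,"x":0,"y":0,"z":0,"yaw":0},{"grip":0.02,"x":0,"y":0,"z":0,"yaw":0},{"grip":0.02,"x":0,"y":0,"z":0,"yaw":0},{"grip":0.02,"x":0,"y":0,"z":0,"yaw":0}]'
python3 -m crank '[{"grip":0.02,"x":0,"y":0,"z":0,"yaw":0},{"grip":0.02,"x":0,"y":0,"z":0,"yaw":0},{"grip":0.02,"x":0,"y":0,"z":0,"yaw":0},{"grip":0.02,"x":0,"y":0,"z":0,"yaw":0},{"grip":0.02,"x":0,"y":0,"z":0,"yaw":0}]'
python3 -m crank '[{"grip":0.02,"x":0,"y":0,"z":0,"yaw":0},{"grip":0.02,"x":0,"y":0,"z":0,"yaw":0},{"grip":0.02,"x":0,"y":0,"z":0,"yaw":0},{"grip":0.02,"x":0,"y":0,"z":0,"yaw":0},{"grip":0.02,"x":0,"y":0,"z":0,"yaw":0}]'
python3 - <<'E'
from h import *
m,im=snap("scene","s6.png");m=camera_model("scene");s=state();g=s["ee_pos"];print(g.round(1))
h=cv2.cvtColor(im,cv2.COLOR_RGB2HSV);k=cv2.inRange(h,(6,170,90),(16,255,255));k[:140]=0;k[190:]=0;k[:,:210]=0;k[:,262:]=0
c=max(cv2.findContours(k,0,1)[0],key=cv2.contourArea);M=cv2.moments(c);u=[M['m10']/M['m00'],M['m01']/M['m00']];print("orange centroid",u)
a=np.radians(9.1);n=np.array([-.4226*np.cos(a),-.4226*np.sin(a),.9063]);L=np.array([669.8,-115,45])
print("expected px window/head ctr/headtop",proj(m,[L+100*n,L+120*n,L+140*n]).round(1).tolist())
print(cv2.approxPolyN(cv2.convexHull(c),6,ensure_convex=True).reshape(-1,2).tolist())
xx=np.array([np.cos(a)*.9063,np.sin(a)*.9063,.4226]);yy=np.array([-np.sin(a),np.cos(a),0])
print(proj(m,[L+100*n+30*xx+25*yy,L+100*n-30*xx+25*yy,L+140*n-30*xx+25*yy,L+140*n+30*xx-25*yy,L+100*n+30*xx-25*yy]).round(1).tolist())
E
```

```text
time_s: 12.12
ee_pos: [576.7, -130.4, 223.8]
ee_rot: [-180.0, 0.0, 9.0]
force: [0.2, -0.1, -2.1]
gripper_width: 29.7
gripper_force: 30.0
time_s: 12.53
ee_pos: [577.0, -130.4, 223.9]
ee_rot: [-180.0, -0.0, 9.0]
force: [0.3, 0.2, -2.3]
gripper_width: 30.0
gripper_force: 30.0
time_s: 12.95
ee_pos: [576.9, -130.4, 224.0]
ee_rot: [-180.0, -0.0, 9.0]
force: [-0.3, 0.1, -2.8]
gripper_width: 29.6
gripper_force: 30.0
time_s: 13.37
ee_pos: [577.0, -130.4, 223.9]
ee_rot: [-180.0, -0.0, 9.0]
force: [0.2, 0.1, -2.2]
gripper_width: 29.6
gripper_force: 30.0
time_s: 13.78
ee_pos: [576.9, -130.4, 223.9]
ee_rot: [-180.0, -0.0, 9.0]
force: [0.5, -0.1, -2.2]
gripper_width: 30.0
gripper_force: 30.0
[ 576.9 -130.4  223.9]
orange centroid [236.38071734123065, 169.57979598552154]
expected px window/head ctr/headtop [[234.3, 176.3], [236.8, 168.7], [239.4, 161.0]]
[[254, 165], [249, 183], [231, 179], [222, 172], [221, 165], [224, 155]]
[[229.8, 179.6], [249.7, 181.5], [254.9, 166.3], [223.8, 155.7], [218.9, 171.1]]
```

The head corners now match the ideal aim to about 1 px, held for 1.6 s. Bring it back over the cradle.

```bash
python3 -m crank '[{"grip":0.02,"x":0,"y":0,"z":-0.01,"yaw":0.05},{"grip":0.02,"x":0,"y":0,"z":-0.02,"yaw":0.1},{"grip":0.02,"x":0,"y":0,"z":-0.03,"yaw":0.15},{"grip":0.02,"x":0,"y":0,"z":-0.035,"yaw":0.208},{"grip":0.02,"x":0,"y":0,"z":-0.035,"yaw":0.208}]'
python3 -m crank '[{"grip":0.02,"x":0.001,"y":-0.02,"z":0,"yaw":0},{"grip":0.02,"x":0.003,"y":-0.045,"z":0,"yaw":0},{"grip":0.02,"x":0.005,"y":-0.07,"z":0,"yaw":0},{"grip":0.02,"x":0.007,"y":-0.095,"z":0,"yaw":0},{"grip":0.02,"x":0.007,"y":-0.12,"z":0,"yaw":0}]'
python3 -m crank '[{"grip":0.02,"x":0.001,"y":-0.025,"z":0,"yaw":0},{"grip":0.02,"x":0.003,"y":-0.05,"z":0,"yaw":0},{"grip":0.02,"x":0.005,"y":-0.075,"z":0,"yaw":0},{"grip":0.02,"x":0.007,"y":-0.09,"z":0,"yaw":0},{"grip":0.02,"x":0.007,"y":-0.101,"z":0,"yaw":0}]'
python3 -m crank '[{"grip":0.02,"x":0,"y":0,"z":0.02,"yaw":0},{"grip":0.02,"x":0,"y":0,"z":0.04,"yaw":0},{"grip":0.02,"x":0,"y":0,"z":0.06,"yaw":0},{"grip":0.02,"x":0,"y":0,"z":0.08,"yaw":0},{"grip":0.02,"x":0,"y":0,"z":0.1,"yaw":0}]'
python3 -m crank '[{"grip":0.02,"x":0,"y":0,"z":0,"yaw":0},{"grip":0.02,"x":0,"y":0,"z":0,"yaw":0},{"grip":0.02,"x":0,"y":0,"z":0,"yaw":0},{"grip":0.02,"x":0,"y":0,"z":0,"yaw":0},{"grip":0.02,"x":0,"y":0,"z":0,"yaw":0}]'
```

```text
time_s: 14.25
ee_pos: [577.6, -130.5, 260.4]
ee_rot: [180.0, -0.2, -2.9]
force: [-0.3, 0.2, -1.8]
gripper_width: 30.2
gripper_force: 30.0
time_s: 14.67
ee_pos: [590.0, -9.8, 258.3]
ee_rot: [-180.0, 0.0, -2.8]
force: [1.0, 0.7, -1.2]
gripper_width: 29.9
gripper_force: 30.0
time_s: 15.08
ee_pos: [602.1, 91.1, 258.4]
ee_rot: [180.0, 0.0, -2.7]
force: [-0.2, 0.1, -1.6]
gripper_width: 30.1
gripper_force: 30.0
time_s: 15.5
ee_pos: [601.9, 88.9, 157.9]
ee_rot: [180.0, 0.0, -2.9]
force: [1.1, 0.4, -2.2]
gripper_width: 30.1
gripper_force: 30.0
time_s: 15.92
ee_pos: [602.9, 89.6, 160.6]
ee_rot: [-180.0, -0.2, -2.9]
force: [-0.3, -0.1, -1.8]
gripper_width: 29.7
gripper_force: 30.0
```

```bash
python3 -m crank '[{"grip":0.02,"x":0,"y":0,"z":0.015,"yaw":0},{"grip":0.02,"x":0,"y":0,"z":0.03,"yaw":0},{"grip":0.02,"x":0,"y":0,"z":0.042,"yaw":0},{"grip":0.02,"x":0,"y":0,"z":0.049,"yaw":0},{"grip":0.02,"x":0,"y":0,"z":0.053,"yaw":0}]'
python3 -m crank '[{"grip":0.02,"x":0,"y":0,"z":0.001,"yaw":0},{"grip":0.02,"x":0,"y":0,"z":0.001,"yaw":0},{"grip":0.02,"x":0,"y":0,"z":0.002,"yaw":0},{"grip":0.02,"x":0,"y":0,"z":0.002,"yaw":0},{"grip":0.02,"x":0,"y":0,"z":0.002,"yaw":0}]'
python3 - <<'E'
from h import *
m,im=snap("scene","s7.png")
cv2.imwrite("pics/s7z.png",cv2.resize(im[190:300,220:330,::-1],None,fx=5,fy=5,interpolation=cv2.INTER_CUBIC))
E
```

```text
time_s: 16.33
ee_pos: [604.1, 89.7, 106.9]
ee_rot: [-180.0, -0.3, -2.9]
force: [3.8, 0.1, 1.3]
gripper_width: 29.9
gripper_force: 30.0
time_s: 16.75
ee_pos: [604.1, 89.7, 106.5]
ee_rot: [-180.0, -0.3, -2.9]
force: [2.7, -0.3, 7.0]
gripper_width: 29.3
gripper_force: 30.0
```

View pics/s7z.png

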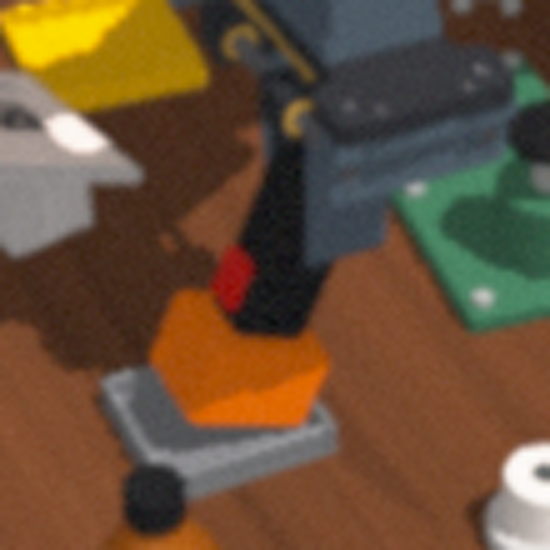

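The low edge is on the cradle floor by the near wall. Loosen the grip and swing back up along the arc.

```bash
python3 -m crank '[{"grip":0.02,"x":0,"y":0,"z":0,"yaw":0},{"grip":0.02,"x":0.005,"y":0,"z":-0.001,"yaw":0},{"grip":0.02,"x":0.01,"y":0,"z":-0.002,"yaw":0},{"grip":0.02,"x":0.015,"y":0,"z":-0.003,"yaw":0},{"grip":0.02,"x":0.02,"y":0,"z":-0.003,"yaw":0}]' 4
python3 -m crank '[{"grip":0.02,"x":0.005,"y":0,"z":0,"yaw":0},{"grip":0.02,"x":0.01,"y":0,"z":0,"yaw":0},{"grip":0.02,"x":0.015,"y":0,"z":0.001,"yaw":0},{"grip":0.02,"x":0.02,"y":0,"z":0.001,"yaw":0},{"grip":0.02,"x":0.024,"y":0,"z":0.001,"yaw":0}]'
python3 - <<'E'
from h import *
m,im=snap("scene","s8.png")
cv2.imwrite("pics/s8z.png",cv2.resize(im[190:300,220:330,::-1],None,fx=5,fy=5,interpolation=cv2.INTER_CUBIC))
E
```

```text
time_s: 17.22
ee_pos: [622.2, 88.8, 106.8]
ee_rot: [-180.0, 0.1, -2.9]
force: [-0.2, 1.1, 1.5]
gripper_width: 30.1
gripper_force: 4.0
time_s: 17.63
ee_pos: [646.0, 87.1, 105.1]
ee_rot: [180.0, 0.1, -2.9]
force: [-0.6, 0.4, -1.5]
gripper_width: 29.9
gripper_force: 4.0
```

View pics/s8z.png

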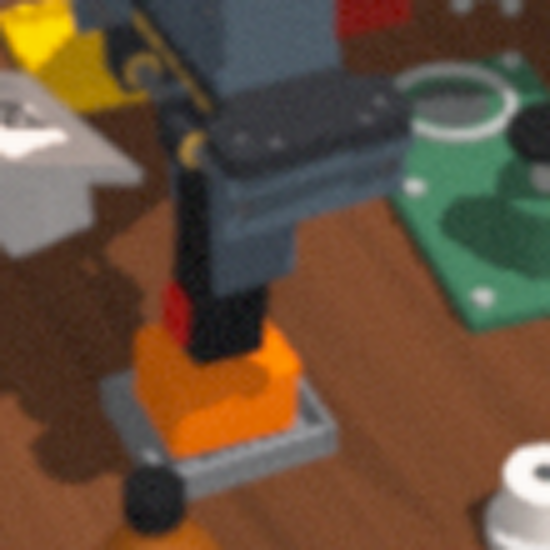

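```bash
python3 - <<'E'
from h import *
m=camera_model("scene")
a=np.radians(-2.5);R=np.array([[np.cos(a),-np.sin(a),0],[np.sin(a),np.cos(a),0],[0,0,1]])
for x0 in(656.3,662):
    P=np.array([(30,25,0),(-30,25,0),(-30,25,40),(30,25,40),(30,-25,40),(-30,-25,40),(30,-25,0)])@R.T+[x0,87.6,4]
    print(((proj(m,P)-[220,190])*5).round().tolist())
E
```

```text
[[178.0, 473.0], [304.0, 431.0], [304.0, 363.0], [174.0, 405.0], [130.0, 334.0], [255.0, 295.0], [134.0, 402.0]]
[[166.0, 478.0], [292.0, 436.0], [292.0, 367.0], [162.0, 409.0], [118.0, 338.0], [244.0, 299.0], [122.0, 406.0]]
```

It sits within the cradle, nearly upright and centred to a few mm. Lower 2 mm and release.

```bash
python3 -m crank '[{"grip":0.02,"x":0.002,"y":0,"z":0.002,"yaw":0},{"grip":0.02,"x":0.003,"y":0,"z":0.002,"yaw":0},{"grip":0.02,"x":0.003,"y":0,"z":0.002,"yaw":0},{"grip":0.034,"x":0.003,"y":0,"z":0.002,"yaw":0},{"grip":0.038,"x":0.003,"y":0,"z":0.002,"yaw":0}]' 3
python3 -m crank '[{"grip":0.06,"x":0,"y":0,"z":0,"yaw":0},{"grip":0.06,"x":0,"y":0,"z":0,"yaw":0},{"grip":0.06,"x":0,"y":0,"z":0,"yaw":0},{"grip":0.06,"x":0,"y":0,"z":-0.03,"yaw":0},{"grip":0.06,"x":0,"y":0,"z":-0.07,"yaw":0}]'
python3 -m crank '[{"grip":0.09,"x":-0.04,"y":0,"z":-0.04,"yaw":0},{"grip":0.09,"x":-0.08,"y":0,"z":-0.08,"yaw":0},{"grip":0.09,"x":-0.1,"y":0.03,"z":-0.11,"yaw":0},{"grip":0.09,"x":-0.12,"y":0.06,"z":-0.15,"yaw":0},{"grip":0.09,"x":-0.12,"y":0.08,"z":-0.15,"yaw":0}]'
python3 -m crank '[{"grip":0.09,"x":0,"y":0,"z":0,"yaw":0},{"grip":0.09,"x":0,"y":0,"z":0,"yaw":0},{"grip":0.09,"x":0,"y":0,"z":0,"yaw":0},{"grip":0.09,"x":0,"y":0,"z":0,"yaw":0},{"grip":0.09,"x":0,"y":0,"z":0,"yaw":0}]'
python3 - <<'E'
from h import *
m,im=snap("wrist","w9.png");m2,s=snap("scene","s9.png")
o=np.zeros((600,800,3),np.uint8);o[:360,:800]=cv2.resize(im[:252],(800,360));o[365:600,:400]=cv2.resize(s[180:297,180:380],(400,235));cv2.imwrite("pics/z9.png",o[:,:,::-1])
E
```

```text
time_s: 18.1
ee_pos: [648.6, 87.4, 103.9]
ee_rot: [-180.0, 0.0, -2.9]
force: [-0.2, 0.3, 0.1]
gripper_width: 37.0
gripper_force: 0.0
time_s: 18.52
ee_pos: [646.3, 87.1, 170.6]
ee_rot: [179.9, 0.5, -2.9]
force: [1.3, -0.2, -0.4]
gripper_width: 60.3
gripper_force: 0.0
time_s: 18.93
ee_pos: [528.7, 24.2, 319.3]
ee_rot: [-179.9, -0.2, -2.7]
force: [0.7, -0.1, 0.4]
gripper_width: 88.9
gripper_force: 0.0
time_s: 19.35
ee_pos: [530.1, 23.9, 314.7]
ee_rot: [-180.0, 0.2, -2.8]
force: [-0.6, -0.2, 0.1]
gripper_width: 89.8
gripper_force: 0.0
```

View pics/z9.png

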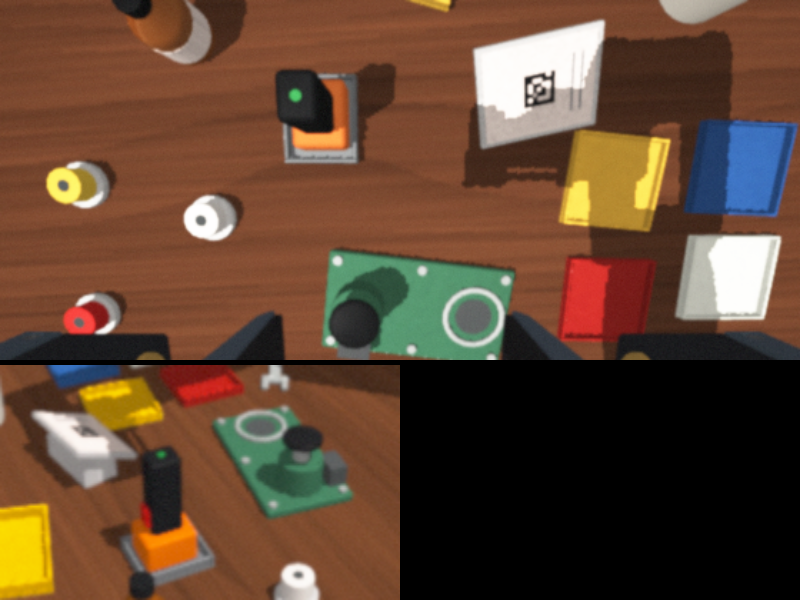

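The reader stands upright in its cradle, and the knobs are where they were: yellow (77,185), white (210,218) and red (92,315) in the crop. Locate the knobs numerically.

```bash
cat >> h.py <<'E'
HS={'yellow':[((20,130,110),(34,255,255))],'red':[((0,140,90),(6,255,255)),((173,140,90),(180,255,255))],'white':[((0,0,165),(180,45,255))]}
def knobs(m,im,which=('yellow','red','white'),vmax=420,z=26):
    """round colour blobs of knob size -> world xy, area px, circ"""
    h=cv2.cvtColor(im,cv2.COLOR_RGB2HSV);out=[]
    for c in which:
        k=sum(cv2.inRange(h,np.array(a),np.array(b)) for a,b in HS[c])
        k=cv2.morphologyEx(k.astype(np.uint8),cv2.MORPH_CLOSE,np.ones((5,5)));k[vmax:]=0
        for q in cv2.findContours(k,0,1)[0]:
            A=cv2.contourArea(q)
            if A<60: continue
            q=cv2.convexHull(q);M=cv2.moments(q);u=(M['m10']/M['m00'],M['m01']/M['m00'])
            zz=z if c!='white' else 16
            p=onz(m,[u],zz)[0]; r=A/cv2.minEnclosingCircle(q)[1]**2/np.pi
            if r>.6: out.append((c,p[:2].round(1).tolist(),round(A),round(r,2),np.round(u).tolist()))
    return out
E
python3 - <<'E'
from h import *
m=camera_model("wrist");im=cv2.imread('pics/w9.png')[:,:,::-1].copy()
for k in knobs(m,im,vmax=235): print(k)
m=camera_model("top");im=cv2.imread('pics/top0.png')[:,:,::-1].copy()
print(knobs(m,im))
E
```

```text
('yellow', [608.6, 341.7], 640, 0.68, [49.0, 129.0])
('red', [469.6, 358.3], 522, 0.66, [59.0, 222.0])
('white', [567.3, 211.7], 762, 0.8, [146.0, 153.0])
[('yellow', [310.8, 224.0], 2638, 0.64, [183.0, 316.0]), ('yellow', [582.7, -202.5], 1220, 0.66, [355.0, 208.0]), ('yellow', [611.3, 343.3], 137, 0.73, [141.0, 195.0]), ('yellow', [824.5, 2.5], 2148, 0.65, [275.0, 116.0]), ('red', [485.2, 318.6], 136, 0.74, [148.0, 244.0]), ('red', [458.4, -203.1], 1360, 0.66, [356.0, 256.0]), ('white', [448.2, -59.5], 513, 0.89, [299.0, 260.0]), ('white', [494.0, -714.5], 64, 0.69, [554.0, 244.0]), ('white', [477.1, -337.0], 1319, 0.65, [407.0, 250.0]), ('white', [539.5, -720.3], 63, 0.7, [555.0, 226.0]), ('white', [567.3, 213.1], 197, 0.77, [193.0, 213.0]), ('white', [679.7, -116.9], 1442, 0.62, [321.0, 171.0])]
```

```bash
python3 -m crank '[{"grip":0.09,"x":0,"y":-0.04,"z":0,"yaw":-0.049},{"grip":0.09,"x":0,"y":-0.08,"z":0,"yaw":-0.049},{"grip":0.09,"x":0,"y":-0.12,"z":0,"yaw":-0.049},{"grip":0.09,"x":0,"y":-0.16,"z":0,"yaw":-0.049},{"grip":0.09,"x":0,"y":-0.19,"z":0,"yaw":-0.049}]'
python3 -m crank '[{"grip":0.09,"x":0,"y":-0.03,"z":0.025,"yaw":0},{"grip":0.09,"x":0,"y":-0.06,"z":0.05,"yaw":0},{"grip":0.09,"x":0,"y":-0.09,"z":0.075,"yaw":0},{"grip":0.09,"x":0,"y":-0.12,"z":0.1,"yaw":0},{"grip":0.09,"x":0,"y":-0.126,"z":0.115,"yaw":0}]'
python3 -m crank '[{"grip":0.09,"x":0,"y":0,"z":0,"yaw":0},{"grip":0.09,"x":0,"y":0,"z":0,"yaw":0},{"grip":0.09,"x":0,"y":0,"z":0,"yaw":0},{"grip":0.09,"x":0,"y":0,"z":0,"yaw":0},{"grip":0.09,"x":0,"y":0,"z":0,"yaw":0}]'
python3 - <<'E'
from h import *
m,im=snap("wrist","w10.png");print(np.round(-np.array(m["R"]).T@m["t"]))
for k in knobs(m,im,vmax=230): print(k)
E
```

```text
time_s: 19.87
ee_pos: [539.4, 216.4, 315.6]
ee_rot: [-180.0, 0.1, 0.0]
force: [1.1, 0.5, -0.4]
gripper_width: 90.2
gripper_force: 0.0
time_s: 20.28
ee_pos: [538.1, 343.3, 197.1]
ee_rot: [180.0, 0.3, 0.2]
force: [0.2, -0.9, 0.3]
gripper_width: 90.0
gripper_force: 0.0
time_s: 20.7
ee_pos: [540.6, 338.4, 203.3]
ee_rot: [-179.9, -0.1, -0.1]
force: [-0.7, -0.1, 0.2]
gripper_width: 90.3
gripper_force: 0.0
[610. 338. 360.]
('yellow', [514.9, 611.7], 206, 0.7, [36.0, 212.0])
('yellow', [608.9, 340.2], 548, 0.77, [273.0, 125.0])
('white', [548.1, 609.5], 234, 0.79, [39.0, 182.0])
('white', [567.2, 212.6], 1338, 0.83, [387.0, 164.0])
('white', [608.3, 341.9], 1326, 0.92, [271.0, 126.0])
```

```bash
python3 -m crank '[{"grip":0.07,"x":0.03,"y":-0.003,"z":0.01,"yaw":0},{"grip":0.07,"x":0.06,"y":-0.003,"z":0.03,"yaw":0},{"grip":0.07,"x":0.068,"y":-0.003,"z":0.06,"yaw":0},{"grip":0.07,"x":0.068,"y":-0.003,"z":0.09,"yaw":0},{"grip":0.07,"x":0.068,"y":-0.003,"z":0.12,"yaw":0}]'
python3 -m crank '[{"grip":0.07,"x":0,"y":0,"z":0.02,"yaw":0},{"grip":0.07,"x":0,"y":0,"z":0.035,"yaw":0},{"grip":0.07,"x":0,"y":0,"z":0.045,"yaw":0},{"grip":0.07,"x":0,"y":0,"z":0.055,"yaw":0},{"grip":0.07,"x":0,"y":0,"z":0.056,"yaw":0}]'
python3 -m crank '[{"grip":0.07,"x":0,"y":0,"z":0,"yaw":0},{"grip":0.07,"x":0,"y":0,"z":0,"yaw":0},{"grip":0.07,"x":0,"y":0,"z":0,"yaw":0},{"grip":0.07,"x":0,"y":0,"z":0,"yaw":0},{"grip":0.07,"x":0,"y":0,"z":0,"yaw":0}]'
```

```text
time_s: 21.17
ee_pos: [609.2, 341.2, 81.2]
ee_rot: [-179.9, -0.1, -0.2]
force: [0.7, -0.0, 0.4]
gripper_width: 70.4
gripper_force: 0.0
time_s: 21.58
ee_pos: [607.4, 341.3, 24.4]
ee_rot: [180.0, 0.1, -0.1]
force: [-0.2, -0.4, -0.3]
gripper_width: 69.9
gripper_force: 0.0
time_s: 22.0
ee_pos: [608.2, 342.1, 26.3]
ee_rot: [-180.0, -0.1, -0.1]
force: [0.3, -0.1, 0.2]
gripper_width: 70.0
gripper_force: 0.0
```

```bash
python3 -m crank '[{"grip":0.02,"x":0,"y":0,"z":0,"yaw":0},{"grip":0.02,"x":0,"y":0,"z":0,"yaw":0},{"grip":0.02,"x":0,"y":0,"z":0,"yaw":0},{"grip":0.02,"x":0,"y":0,"z":0,"yaw":0},{"grip":0.02,"x":0,"y":0,"z":0,"yaw":0}]' 20
python3 -m crank '[{"grip":0.02,"x":0,"y":0,"z":0,"yaw":0},{"grip":0.02,"x":0,"y":0,"z":-0.02,"yaw":0},{"grip":0.02,"x":0,"y":0,"z":-0.05,"yaw":0},{"grip":0.02,"x":0,"y":0,"z":-0.085,"yaw":0},{"grip":0.02,"x":0,"y":0,"z":-0.12,"yaw":0}]'
python3 -m crank '[{"grip":0.02,"x":-0.011,"y":0.027,"z":0,"yaw":0},{"grip":0.02,"x":-0.023,"y":0.056,"z":0,"yaw":0},{"grip":0.02,"x":-0.035,"y":0.088,"z":0,"yaw":0},{"grip":0.02,"x":-0.048,"y":0.12,"z":0,"yaw":0},{"grip":0.02,"x":-0.061,"y":0.152,"z":0,"yaw":0}]'
python3 -m crank '[{"grip":0.02,"x":-0.013,"y":0.032,"z":0,"yaw":0},{"grip":0.02,"x":-0.026,"y":0.064,"z":0,"yaw":0},{"grip":0.02,"x":-0.039,"y":0.096,"z":0,"yaw":0},{"grip":0.02,"x":-0.052,"y":0.128,"z":0,"yaw":0},{"grip":0.02,"x":-0.064,"y":0.158,"z":0,"yaw":0}]'
python3 -m crank '[{"grip":0.02,"x":-0.012,"y":0.03,"z":0,"yaw":0},{"grip":0.02,"x":-0.023,"y":0.058,"z":0,"yaw":0},{"grip":0.02,"x":-0.032,"y":0.08,"z":0,"yaw":0},{"grip":0.02,"x":-0.0365,"y":0.092,"z":0,"yaw":0},{"grip":0.02,"x":-0.0365,"y":0.092,"z":0,"yaw":0}]'
python3 -m crank '[{"grip":0.02,"x":0,"y":0,"z":0.02,"yaw":0},{"grip":0.02,"x":0,"y":0,"z":0.04,"yaw":0},{"grip":0.02,"x":0,"y":0,"z":0.06,"yaw":0},{"grip":0.02,"x":0,"y":0,"z":0.075,"yaw":0},{"grip":0.02,"x":0,"y":0,"z":0.075,"yaw":0}]'
```

```text
time_s: 22.42
ee_pos: [607.8, 341.9, 25.5]
ee_rot: [-180.0, 0.0, -0.1]
force: [-0.2, -0.6, -0.3]
gripper_width: 39.6
gripper_force: 0.0
time_s: 22.83
ee_pos: [607.2, 341.5, 145.8]
ee_rot: [179.9, 0.1, -0.1]
force: [0.7, 0.3, -1.1]
gripper_width: 33.9
gripper_force: 20.0
time_s: 23.25
ee_pos: [545.6, 188.6, 145.3]
ee_rot: [180.0, 0.0, -0.0]
force: [0.6, -0.3, -1.0]
gripper_width: 33.7
gripper_force: 20.0
time_s: 23.67
ee_pos: [481.2, 30.5, 145.4]
ee_rot: [180.0, 0.0, -0.1]
force: [0.2, -0.8, -0.1]
gripper_width: 33.2
gripper_force: 20.0
time_s: 24.08
ee_pos: [444.6, -61.8, 145.4]
ee_rot: [180.0, 0.0, -0.2]
force: [-0.0, 0.6, -1.3]
gripper_width: 33.2
gripper_force: 20.0
time_s: 24.5
ee_pos: [443.9, -58.9, 68.0]
ee_rot: [-179.9, 0.3, -0.0]
force: [-0.0, -0.1, -0.3]
gripper_width: 33.2
gripper_force: 20.0
```

```bash
python3 -m crank '[{"grip":0.02,"x":0.002,"y":0.001,"z":0.01,"yaw":0},{"grip":0.02,"x":0.002,"y":0.001,"z":0.018,"yaw":0},{"grip":0.02,"x":0.002,"y":0.001,"z":0.018,"yaw":0},{"grip":0.02,"x":0.002,"y":0.001,"z":0.018,"yaw":0},{"grip":0.02,"x":0.002,"y":0.001,"z":0.018,"yaw":0}]'
python3 -m crank '[{"grip":0.02,"x":0,"y":0,"z":0,"yaw":0},{"grip":0.02,"x":0,"y":0,"z":0,"yaw":0},{"grip":0.02,"x":0,"y":0,"z":0,"yaw":0},{"grip":0.02,"x":0,"y":0,"z":0,"yaw":0},{"grip":0.02,"x":0,"y":0,"z":0,"yaw":0}]'
```

```text
time_s: 24.92
ee_pos: [448.3, -60.8, 53.0]
ee_rot: [180.0, -0.1, -0.1]
force: [0.8, 0.0, -0.9]
gripper_width: 33.4
gripper_force: 20.0
time_s: 25.33
ee_pos: [447.9, -61.0, 52.6]
ee_rot: [-180.0, -0.0, -0.1]
force: [0.6, -1.0, -1.5]
gripper_width: 33.5
gripper_force: 20.0
```

```bash
python3 -m crank '[{"grip":0.02,"x":0,"y":0,"z":0.005,"yaw":0},{"grip":0.02,"x":0,"y":0,"z":0.01,"yaw":0},{"grip":0.02,"x":0,"y":0,"z":0.0145,"yaw":0},{"grip":0.02,"x":0,"y":0,"z":0.0145,"yaw":0},{"grip":0.02,"x":0,"y":0,"z":0.0145,"yaw":0}]' 10
python3 -m crank '[{"grip":0.04,"x":0,"y":0,"z":0,"yaw":0},{"grip":0.06,"x":0,"y":0,"z":0,"yaw":0},{"grip":0.06,"x":0,"y":0,"z":0,"yaw":0},{"grip":0.06,"x":0,"y":0,"z":0,"yaw":0},{"grip":0.06,"x":0,"y":0,"z":0,"yaw":0}]' 
python3 -m crank '[{"grip":0.06,"x":0,"y":0,"z":-0.025,"yaw":0},{"grip":0.06,"x":0,"y":0,"z":-0.055,"yaw":0},{"grip":0.03,"x":0,"y":0,"z":-0.085,"yaw":0},{"grip":0,"x":0,"y":0,"z":-0.1,"yaw":0},{"grip":0,"x":0,"y":0,"z":-0.1,"yaw":0}]' 20
python3 -m crank '[{"grip":0,"x":0.007,"y":-0.04,"z":0,"yaw":0},{"grip":0,"x":0.014,"y":-0.08,"z":0,"yaw":0},{"grip":0,"x":0.0215,"y":-0.123,"z":0,"yaw":0},{"grip":0,"x":0.0215,"y":-0.123,"z":0,"yaw":0},{"grip":0,"x":0.0215,"y":-0.123,"z":0,"yaw":0}]'
python3 -m crank '[{"grip":0,"x":0,"y":0,"z":0,"yaw":0},{"grip":0,"x":0,"y":0,"z":0,"yaw":0},{"grip":0,"x":0,"y":0,"z":0,"yaw":0},{"grip":0,"x":0,"y":0,"z":0,"yaw":0},{"grip":0,"x":0,"y":0,"z":0,"yaw":0}]'
```

```text
time_s: 25.75
ee_pos: [447.5, -60.9, 37.5]
ee_rot: [-180.0, 0.1, -0.1]
force: [0.1, 0.6, -1.5]
gripper_width: 33.8
gripper_force: 10.0
time_s: 26.17
ee_pos: [447.9, -60.9, 38.1]
ee_rot: [-180.0, -0.0, -0.1]
force: [-0.1, -0.1, -1.0]
gripper_width: 59.4
gripper_force: 0.0
time_s: 26.58
ee_pos: [450.3, -61.3, 141.5]
ee_rot: [179.9, -0.5, -0.1]
force: [1.0, -0.2, -0.5]
gripper_width: 42.6
gripper_force: 0.0
time_s: 27.0
ee_pos: [469.0, 63.8, 136.9]
ee_rot: [180.0, 0.1, 0.2]
force: [-0.3, -0.2, -0.0]
gripper_width: 9.5
gripper_force: 0.0
time_s: 27.42
ee_pos: [469.4, 61.1, 137.9]
ee_rot: [-180.0, 0.0, -0.2]
force: [-0.2, -0.2, -0.0]
gripper_width: 0.3
gripper_force: 0.0
```

```bash
python3 - <<'E'
from h import *
m,im=snap("scene","s11.png")
print([k for k in knobs(m,im,('yellow','white'),z=36) if abs(k[1][0]-447)<60 and abs(k[1][1]+60)<60])
E
python3 -m crank '[{"grip":0,"x":0,"y":0.001,"z":0.015,"yaw":0},{"grip":0,"x":0,"y":0.001,"z":0.03,"yaw":0},{"grip":0,"x":0,"y":0.001,"z":0.04,"yaw":0},{"grip":0,"x":0,"y":0.001,"z":0.046,"yaw":0},{"grip":0,"x":0,"y":0.001,"z":0.051,"yaw":0}]'
python3 -m crank '[{"grip":0,"x":0,"y":0,"z":0.001,"yaw":0},{"grip":0,"x":0,"y":0,"z":0.002,"yaw":0},{"grip":0,"x":0,"y":0,"z":0.003,"yaw":0},{"grip":0,"x":0,"y":0,"z":0.004,"yaw":0},{"grip":0,"x":0,"y":0,"z":0.004,"yaw":0}]'
```

```text
[('yellow', [447.8, -63.6], 154, 0.79, [310.0, 203.0])]
time_s: 27.88
ee_pos: [469.1, 60.6, 87.0]
ee_rot: [180.0, 0.1, -0.1]
force: [-2.6, -1.9, 7.5]
gripper_width: 0.4
gripper_force: 4.0
time_s: 28.3
ee_pos: [469.2, 60.6, 84.3]
ee_rot: [180.0, 0.0, -0.1]
force: [-4.5, -1.4, 10.1]
gripper_width: 0.2
gripper_force: 5.3
```

```bash
python3 -m crank '[{"grip":0,"x":0,"y":0,"z":0.001,"yaw":0},{"grip":0,"x":0,"y":0,"z":0.002,"yaw":0},{"grip":0,"x":0,"y":0,"z":0.003,"yaw":0},{"grip":0,"x":0,"y":0,"z":0.003,"yaw":0},{"grip":0,"x":0,"y":0,"z":0.003,"yaw":0}]'
python3 -m crank '[{"grip":0,"x":0,"y":0,"z":0,"yaw":0},{"grip":0,"x":0,"y":0,"z":0,"yaw":0},{"grip":0,"x":0,"y":0,"z":0,"yaw":0},{"grip":0,"x":0,"y":0,"z":0,"yaw":0},{"grip":0,"x":0,"y":0,"z":0,"yaw":0}]'
```

```text
time_s: 28.72
ee_pos: [469.2, 60.6, 84.0]
ee_rot: [180.0, -0.0, -0.1]
force: [-10.2, -1.9, 33.5]
gripper_width: 0.4
gripper_force: 16.5
time_s: 29.13
ee_pos: [469.2, 60.6, 84.0]
ee_rot: [180.0, -0.1, -0.1]
force: [-9.2, -2.7, 32.8]
gripper_width: 0.1
gripper_force: 16.4
```

Force climbed to 33 N with no further travel, so the plunger is on its stop. Release, retrieve the knob and take it to the yellow tray at (584,-207).

```bash
python3 -m crank '[{"grip":0,"x":0,"y":0,"z":-0.01,"yaw":0},{"grip":0,"x":0,"y":0,"z":-0.02,"yaw":0},{"grip":0,"x":0,"y":0,"z":-0.035,"yaw":0},{"grip":0.03,"x":0,"y":0,"z":-0.058,"yaw":0},{"grip":0.06,"x":0,"y":0,"z":-0.058,"yaw":0}]' 20
python3 -m crank '[{"grip":0.06,"x":-0.007,"y":0.04,"z":0,"yaw":0},{"grip":0.06,"x":-0.014,"y":0.08,"z":0,"yaw":0},{"grip":0.06,"x":-0.0215,"y":0.122,"z":0,"yaw":0},{"grip":0.06,"x":-0.0215,"y":0.122,"z":0,"yaw":0},{"grip":0.06,"x":-0.0215,"y":0.122,"z":0,"yaw":0}]'
python3 -m crank '[{"grip":0.06,"x":0,"y":0,"z":0.02,"yaw":0},{"grip":0.06,"x":0,"y":0,"z":0.04,"yaw":0},{"grip":0.06,"x":0,"y":0,"z":0.06,"yaw":0},{"grip":0.06,"x":0,"y":0,"z":0.08,"yaw":0},{"grip":0.06,"x":0,"y":0,"z":0.08,"yaw":0}]'
python3 -m crank '[{"grip":0.06,"x":0,"y":0,"z":0,"yaw":0},{"grip":0.06,"x":0,"y":0,"z":0.01,"yaw":0},{"grip":0.06,"x":0,"y":0,"z":0.0195,"yaw":0},{"grip":0.06,"x":0,"y":0,"z":0.0195,"yaw":0},{"grip":0.06,"x":0,"y":0,"z":0.0195,"yaw":0}]'
python3 -m crank '[{"grip":0.02,"x":0,"y":0,"z":0,"yaw":0},{"grip":0.02,"x":0,"y":0,"z":0,"yaw":0},{"grip":0.02,"x":0,"y":0,"z":0,"yaw":0},{"grip":0.02,"x":0,"y":0,"z":0,"yaw":0},{"grip":0.02,"x":0,"y":0,"z":0,"yaw":0}]'
```

```text
time_s: 29.55
ee_pos: [472.2, 61.2, 141.7]
ee_rot: [-179.9, -0.5, -0.1]
force: [1.3, -0.1, 0.5]
gripper_width: 11.2
gripper_force: 0.0
time_s: 29.97
ee_pos: [447.3, -62.8, 137.7]
ee_rot: [-180.0, 0.0, -0.3]
force: [0.2, -0.7, -0.4]
gripper_width: 44.8
gripper_force: 0.0
time_s: 30.38
ee_pos: [445.4, -59.3, 54.9]
ee_rot: [-179.9, 0.4, 0.0]
force: [0.4, -0.5, -0.2]
gripper_width: 60.0
gripper_force: 0.0
time_s: 30.8
ee_pos: [448.5, -60.6, 39.3]
ee_rot: [180.0, -0.1, -0.0]
force: [-1.0, -0.0, 0.1]
gripper_width: 59.6
gripper_force: 0.0
time_s: 31.22
ee_pos: [448.1, -61.0, 38.9]
ee_rot: [-180.0, -0.0, -0.1]
force: [-0.5, -0.4, 3.3]
gripper_width: 33.5
gripper_force: 20.0
```

```bash
python3 -m crank '[{"grip":0.02,"x":0,"y":0,"z":-0.01,"yaw":0},{"grip":0.02,"x":0,"y":0,"z":-0.03,"yaw":0},{"grip":0.02,"x":0,"y":0,"z":-0.06,"yaw":0},{"grip":0.02,"x":0,"y":0,"z":-0.09,"yaw":0},{"grip":0.02,"x":0,"y":0,"z":-0.11,"yaw":0}]'
python3 -m crank '[{"grip":0.02,"x":0.027,"y":0.028,"z":0,"yaw":0},{"grip":0.02,"x":0.054,"y":0.056,"z":0,"yaw":0},{"grip":0.02,"x":0.081,"y":0.086,"z":0,"yaw":0},{"grip":0.02,"x":0.108,"y":0.115,"z":0,"yaw":0},{"grip":0.02,"x":0.136,"y":0.146,"z":0,"yaw":0}]'
python3 -m crank '[{"grip":0.02,"x":0,"y":0,"z":0,"yaw":0},{"grip":0.02,"x":0,"y":0,"z":0.03,"yaw":0},{"grip":0.02,"x":0,"y":0,"z":0.06,"yaw":0},{"grip":0.02,"x":0,"y":0,"z":0.085,"yaw":0},{"grip":0.02,"x":0,"y":0,"z":0.1,"yaw":0}]'
python3 -m crank '[{"grip":0.02,"x":0,"y":0,"z":0.008,"yaw":0},{"grip":0.02,"x":0,"y":0,"z":0.015,"yaw":0},{"grip":0.02,"x":0,"y":0,"z":0.0185,"yaw":0},{"grip":0.02,"x":0,"y":0,"z":0.0185,"yaw":0},{"grip":0.02,"x":0,"y":0,"z":0.0185,"yaw":0}]' 10
python3 -m crank '[{"grip":0.036,"x":0,"y":0,"z":0,"yaw":0},{"grip":0.04,"x":0,"y":0,"z":0,"yaw":0},{"grip":0.05,"x":0,"y":0,"z":0,"yaw":0},{"grip":0.05,"x":0,"y":0,"z":0,"yaw":0},{"grip":0.05,"x":0,"y":0,"z":0,"yaw":0}]'
```

```text
time_s: 31.63
ee_pos: [448.5, -61.1, 150.8]
ee_rot: [180.0, -0.2, -0.1]
force: [0.4, 0.0, -0.5]
gripper_width: 33.8
gripper_force: 20.0
time_s: 32.05
ee_pos: [584.1, -208.2, 148.2]
ee_rot: [-180.0, 0.0, -0.1]
force: [0.2, 0.3, -1.4]
gripper_width: 33.5
gripper_force: 20.0
time_s: 32.47
ee_pos: [581.3, -206.3, 45.0]
ee_rot: [-179.9, 0.3, -0.1]
force: [-0.0, 0.5, -1.2]
gripper_width: 33.4
gripper_force: 20.0
time_s: 32.88
ee_pos: [584.3, -207.2, 30.9]
ee_rot: [180.0, -0.1, -0.1]
force: [-0.5, -0.2, -0.6]
gripper_width: 33.6
gripper_force: 10.0
time_s: 33.3
ee_pos: [583.7, -207.1, 30.2]
ee_rot: [180.0, -0.0, -0.1]
force: [0.2, -0.3, 0.1]
gripper_width: 49.9
gripper_force: 0.0
```

```bash
python3 -m crank '[{"grip":0.05,"x":0,"y":0,"z":-0.03,"yaw":0},{"grip":0.05,"x":0,"y":0,"z":-0.07,"yaw":0},{"grip":0.05,"x":0,"y":0,"z":-0.11,"yaw":0},{"grip":0.05,"x":0,"y":0,"z":-0.15,"yaw":0},{"grip":0.07,"x":0,"y":0,"z":-0.17,"yaw":0}]'
python3 -m crank '[{"grip":0.07,"x":-0.012,"y":-0.037,"z":0,"yaw":0},{"grip":0.07,"x":-0.024,"y":-0.075,"z":0,"yaw":0},{"grip":0.07,"x":-0.036,"y":-0.112,"z":0,"yaw":0},{"grip":0.07,"x":-0.048,"y":-0.15,"z":0,"yaw":0},{"grip":0.07,"x":-0.06,"y":-0.187,"z":0,"yaw":0}]'
python3 -m crank '[{"grip":0.07,"x":-0.012,"y":-0.037,"z":0,"yaw":0},{"grip":0.07,"x":-0.024,"y":-0.075,"z":0,"yaw":0},{"grip":0.07,"x":-0.036,"y":-0.112,"z":0,"yaw":0},{"grip":0.07,"x":-0.048,"y":-0.15,"z":0,"yaw":0},{"grip":0.07,"x":-0.06,"y":-0.187,"z":0,"yaw":0}]'
python3 -m crank '[{"grip":0.07,"x":-0.01,"y":-0.037,"z":0,"yaw":0},{"grip":0.07,"x":-0.02,"y":-0.075,"z":0,"yaw":0},{"grip":0.07,"x":-0.03,"y":-0.112,"z":0,"yaw":0},{"grip":0.07,"x":-0.04,"y":-0.15,"z":0,"yaw":0},{"grip":0.07,"x":-0.054,"y":-0.168,"z":0,"yaw":0}]'
python3 -m crank '[{"grip":0.07,"x":0,"y":0,"z":0,"yaw":0},{"grip":0.07,"x":0,"y":0,"z":0,"yaw":0},{"grip":0.07,"x":0,"y":0,"z":0,"yaw":0},{"grip":0.07,"x":0,"y":0,"z":0,"yaw":0},{"grip":0.07,"x":0,"y":0,"z":0,"yaw":0}]'
python3 - <<'E'
from h import *
m,im=snap("wrist","w12.png");print(np.round(-np.array(m["R"]).T@m["t"]))
for k in knobs(m,im,('red','white'),vmax=230): print(k)
m,im=snap("scene","s12.png");print("yellow in tray",[k for k in knobs(m,im,('yellow','white'),z=20) if abs(k[1][0]-584)<60 and abs(k[1][1]+207)<60])
E
```

```text
time_s: 33.72
ee_pos: [585.4, -207.7, 205.7]
ee_rot: [179.8, -0.5, -0.1]
force: [-0.0, -0.3, 0.4]
gripper_width: 53.7
gripper_force: 0.0
time_s: 34.13
ee_pos: [522.9, -18.5, 200.1]
ee_rot: [-180.0, -0.0, -0.1]
force: [-0.3, 0.3, 0.0]
gripper_width: 69.6
gripper_force: 0.0
time_s: 34.55
ee_pos: [463.1, 168.8, 200.3]
ee_rot: [-180.0, -0.0, -0.1]
force: [0.8, -0.6, -0.2]
gripper_width: 69.9
gripper_force: 0.0
time_s: 34.97
ee_pos: [410.1, 339.2, 200.1]
ee_rot: [-179.8, -0.1, 0.0]
force: [0.4, 0.6, 0.9]
gripper_width: 69.8
gripper_force: 0.0
time_s: 35.38
ee_pos: [410.8, 334.1, 200.1]
ee_rot: [180.0, -0.0, -0.2]
force: [0.1, 0.2, 0.3]
gripper_width: 70.1
gripper_force: 0.0
[481. 334. 357.]
('red', [468.5, 358.0], 726, 0.93, [251.0, 136.0])
('white', [374.4, 554.1], 236, 0.84, [86.0, 219.0])
('white', [400.9, 573.0], 269, 0.81, [66.0, 197.0])
('white', [412.0, 641.5], 202, 0.68, [7.0, 187.0])
('white', [463.8, 581.9], 265, 0.8, [49.0, 141.0])
('white', [468.7, 357.9], 1327, 0.92, [252.0, 135.0])
('white', [490.7, 600.9], 304, 0.79, [27.0, 116.0])
('white', [553.3, 609.7], 296, 0.71, [8.0, 54.0])
('white', [566.9, 212.3], 1955, 0.75, [394.0, 36.0])
yellow in tray []
```

Red has been knocked to (468.6,358). Grasp it there.

```bash
python3 -m crank '[{"grip":0.07,"x":0.03,"y":-0.012,"z":0.01,"yaw":0},{"grip":0.07,"x":0.058,"y":-0.024,"z":0.03,"yaw":0},{"grip":0.07,"x":0.058,"y":-0.024,"z":0.06,"yaw":0},{"grip":0.07,"x":0.058,"y":-0.024,"z":0.09,"yaw":0},{"grip":0.07,"x":0.058,"y":-0.024,"z":0.12,"yaw":0}]'
python3 -m crank '[{"grip":0.07,"x":0,"y":0,"z":0.02,"yaw":0},{"grip":0.07,"x":0,"y":0,"z":0.035,"yaw":0},{"grip":0.07,"x":0,"y":0,"z":0.045,"yaw":0},{"grip":0.07,"x":0,"y":0,"z":0.053,"yaw":0},{"grip":0.07,"x":0,"y":0,"z":0.053,"yaw":0}]'
python3 -m crank '[{"grip":0.07,"x":0,"y":0,"z":0,"yaw":0},{"grip":0.07,"x":0,"y":0,"z":0,"yaw":0},{"grip":0.05,"x":0,"y":0,"z":0,"yaw":0},{"grip":0.05,"x":0,"y":0,"z":0,"yaw":0},{"grip":0.05,"x":0,"y":0,"z":0,"yaw":0}]'
```

```text
time_s: 35.9
ee_pos: [469.2, 358.6, 78.8]
ee_rot: [-180.0, -0.0, -0.2]
force: [0.7, -0.3, -0.4]
gripper_width: 70.2
gripper_force: 0.0
time_s: 36.32
ee_pos: [467.9, 358.4, 25.8]
ee_rot: [179.9, 0.1, -0.1]
force: [-0.3, -0.2, -0.2]
gripper_width: 70.3
gripper_force: 0.0
time_s: 36.73
ee_pos: [468.6, 359.4, 27.7]
ee_rot: [-180.0, -0.1, -0.1]
force: [-0.6, 0.1, 0.5]
gripper_width: 52.7
gripper_force: 0.0
```

```bash
python3 -m crank '[{"grip":0.02,"x":0,"y":0.001,"z":0.001,"yaw":0},{"grip":0.02,"x":0,"y":0.001,"z":0.001,"yaw":0},{"grip":0.02,"x":0,"y":0.001,"z":0.001,"yaw":0},{"grip":0.02,"x":0,"y":0.001,"z":0.001,"yaw":0},{"grip":0.02,"x":0,"y":0.001,"z":0.001,"yaw":0}]' 20
python3 -m crank '[{"grip":0.02,"x":0,"y":0,"z":0,"yaw":0},{"grip":0.02,"x":0,"y":0,"z":-0.02,"yaw":0},{"grip":0.02,"x":0,"y":0,"z":-0.05,"yaw":0},{"grip":0.02,"x":0,"y":0,"z":-0.085,"yaw":0},{"grip":0.02,"x":0,"y":0,"z":-0.12,"yaw":0}]'
python3 -m crank '[{"grip":0.02,"x":-0.001,"y":0.027,"z":0,"yaw":0},{"grip":0.02,"x":-0.003,"y":0.056,"z":0,"yaw":0},{"grip":0.02,"x":-0.005,"y":0.088,"z":0,"yaw":0},{"grip":0.02,"x":-0.006,"y":0.12,"z":0,"yaw":0},{"grip":0.02,"x":-0.007,"y":0.152,"z":0,"yaw":0}]'
python3 -m crank '[{"grip":0.02,"x":-0.001,"y":0.032,"z":0,"yaw":0},{"grip":0.02,"x":-0.003,"y":0.064,"z":0,"yaw":0},{"grip":0.02,"x":-0.004,"y":0.096,"z":0,"yaw":0},{"grip":0.02,"x":-0.006,"y":0.128,"z":0,"yaw":0},{"grip":0.02,"x":-0.007,"y":0.158,"z":0,"yaw":0}]'
python3 -m crank '[{"grip":0.02,"x":-0.002,"y":0.03,"z":0,"yaw":0},{"grip":0.02,"x":-0.004,"y":0.06,"z":0,"yaw":0},{"grip":0.02,"x":-0.006,"y":0.09,"z":0,"yaw":0},{"grip":0.02,"x":-0.0065,"y":0.108,"z":0,"yaw":0},{"grip":0.02,"x":-0.0065,"y":0.108,"z":0,"yaw":0}]'
python3 -m crank '[{"grip":0.02,"x":0,"y":0,"z":0.02,"yaw":0},{"grip":0.02,"x":0,"y":0,"z":0.045,"yaw":0},{"grip":0.02,"x":0,"y":0,"z":0.07,"yaw":0},{"grip":0.02,"x":0,"y":0,"z":0.093,"yaw":0},{"grip":0.02,"x":0,"y":0,"z":0.093,"yaw":0}]'
python3 -m crank '[{"grip":0.02,"x":0,"y":0,"z":0,"yaw":0},{"grip":0.02,"x":0,"y":0,"z":0,"yaw":0},{"grip":0.02,"x":0,"y":0,"z":0,"yaw":0},{"grip":0.02,"x":0,"y":0,"z":0,"yaw":0},{"grip":0.02,"x":0,"y":0,"z":0,"yaw":0}]'
```

```text
time_s: 37.15
ee_pos: [468.2, 358.1, 26.0]
ee_rot: [180.0, 0.0, -0.1]
force: [0.1, 0.2, 0.3]
gripper_width: 33.4
gripper_force: 20.0
time_s: 37.57
ee_pos: [467.6, 357.7, 146.4]
ee_rot: [179.9, 0.1, -0.1]
force: [1.9, 0.8, -1.6]
gripper_width: 33.7
gripper_force: 20.0
time_s: 37.98
ee_pos: [460.4, 204.8, 145.8]
ee_rot: [180.0, 0.0, -0.0]
force: [0.8, 0.6, -2.1]
gripper_width: 34.1
gripper_force: 20.0
time_s: 38.4
ee_pos: [453.1, 46.5, 145.8]
ee_rot: [180.0, 0.0, -0.1]
force: [-0.1, 0.0, -1.5]
gripper_width: 33.5
gripper_force: 20.0
time_s: 38.82
ee_pos: [447.0, -62.6, 145.8]
ee_rot: [179.9, -0.0, -0.3]
force: [1.0, -0.4, -0.9]
gripper_width: 33.2
gripper_force: 20.0
time_s: 39.23
ee_pos: [444.0, -58.6, 49.5]
ee_rot: [-179.9, 0.5, -0.0]
force: [-1.6, 0.7, -1.8]
gripper_width: 33.4
gripper_force: 20.0
time_s: 39.65
ee_pos: [448.0, -59.9, 54.0]
ee_rot: [180.0, -0.1, -0.1]
force: [0.3, 0.0, -1.3]
gripper_width: 33.4
gripper_force: 20.0
```

```bash
python3 -m crank '[{"grip":0.02,"x":0,"y":0.001,"z":0.005,"yaw":0},{"grip":0.02,"x":0,"y":0.001,"z":0.01,"yaw":0},{"grip":0.02,"x":0,"y":0.001,"z":0.0155,"yaw":0},{"grip":0.02,"x":0,"y":0.001,"z":0.0155,"yaw":0},{"grip":0.02,"x":0,"y":0.001,"z":0.0155,"yaw":0}]' 10
python3 -m crank '[{"grip":0.04,"x":0,"y":0,"z":0,"yaw":0},{"grip":0.06,"x":0,"y":0,"z":0,"yaw":0},{"grip":0.06,"x":0,"y":0,"z":0,"yaw":0},{"grip":0.06,"x":0,"y":0,"z":0,"yaw":0},{"grip":0.06,"x":0,"y":0,"z":0,"yaw":0}]'
python3 -m crank '[{"grip":0.06,"x":0,"y":0,"z":-0.025,"yaw":0},{"grip":0.06,"x":0,"y":0,"z":-0.055,"yaw":0},{"grip":0.03,"x":0,"y":0,"z":-0.085,"yaw":0},{"grip":0,"x":0,"y":0,"z":-0.1,"yaw":0},{"grip":0,"x":0,"y":0,"z":-0.1,"yaw":0}]' 20
python3 -m crank '[{"grip":0,"x":0.007,"y":-0.04,"z":0,"yaw":0},{"grip":0,"x":0.014,"y":-0.08,"z":0,"yaw":0},{"grip":0,"x":0.0215,"y":-0.1225,"z":0,"yaw":0},{"grip":0,"x":0.0215,"y":-0.1225,"z":0,"yaw":0},{"grip":0,"x":0.0215,"y":-0.1225,"z":0,"yaw":0}]'
python3 -m crank '[{"grip":0,"x":0,"y":0,"z":0,"yaw":0},{"grip":0,"x":0,"y":0,"z":0,"yaw":0},{"grip":0,"x":0,"y":0,"z":0,"yaw":0},{"grip":0,"x":0,"y":0,"z":0,"yaw":0},{"grip":0,"x":0,"y":0,"z":0,"yaw":0}]'
python3 - <<'E'
from h import *
m,im=snap("scene","s13.png")
print([k for k in knobs(m,im,('red','yellow','white'),z=36) if abs(k[1][0]-480)<150 and -280<k[1][1]<0])
E
```

```text
time_s: 40.07
ee_pos: [446.9, -60.8, 36.9]
ee_rot: [-180.0, 0.1, -0.1]
force: [0.2, 0.6, -1.7]
gripper_width: 33.7
gripper_force: 10.0
time_s: 40.48
ee_pos: [447.3, -60.8, 37.5]
ee_rot: [-180.0, -0.0, -0.1]
force: [-0.5, 0.3, 0.6]
gripper_width: 59.7
gripper_force: 0.0
time_s: 40.9
ee_pos: [449.7, -61.2, 141.0]
ee_rot: [179.9, -0.5, -0.1]
force: [0.4, -0.0, 0.1]
gripper_width: 42.7
gripper_force: 0.0
time_s: 41.32
ee_pos: [468.4, 63.3, 136.4]
ee_rot: [180.0, 0.1, 0.2]
force: [0.8, 0.2, -0.1]
gripper_width: 9.4
gripper_force: 0.0
time_s: 41.73
ee_pos: [468.8, 60.7, 137.5]
ee_rot: [180.0, 0.0, -0.2]
force: [-0.3, -0.0, -0.1]
gripper_width: 0.3
gripper_force: 0.0
[('red', [445.6, -66.7], 152, 0.7, [310.0, 202.0])]
```

```bash
python3 -m crank '[{"grip":0,"x":0,"y":0.0,"z":0.015,"yaw":0},{"grip":0,"x":0,"y":0.0,"z":0.03,"yaw":0},{"grip":0,"x":0,"y":0,"z":0.04,"yaw":0},{"grip":0,"x":0,"y":0,"z":0.046,"yaw":0},{"grip":0,"x":0,"y":0,"z":0.051,"yaw":0}]'
python3 -m crank '[{"grip":0,"x":0,"y":0,"z":0.002,"yaw":0},{"grip":0,"x":0,"y":0,"z":0.004,"yaw":0},{"grip":0,"x":0,"y":0,"z":0.005,"yaw":0},{"grip":0,"x":0,"y":0,"z":0.006,"yaw":0},{"grip":0,"x":0,"y":0,"z":0.006,"yaw":0}]'
python3 -m crank '[{"grip":0,"x":0,"y":0,"z":0,"yaw":0},{"grip":0,"x":0,"y":0,"z":0,"yaw":0},{"grip":0,"x":0,"y":0,"z":0,"yaw":0},{"grip":0,"x":0,"y":0,"z":0,"yaw":0},{"grip":0,"x":0,"y":0,"z":0,"yaw":0}]'
python3 -m crank '[{"grip":0,"x":0,"y":0,"z":0,"yaw":0},{"grip":0,"x":0,"y":0,"z":-0.02,"yaw":0},{"grip":0,"x":0,"y":0,"z":-0.035,"yaw":0},{"grip":0.03,"x":0,"y":0,"z":-0.057,"yaw":0},{"grip":0.06,"x":0,"y":0,"z":-0.057,"yaw":0}]' 20
python3 -m crank '[{"grip":0.06,"x":-0.007,"y":0.04,"z":0,"yaw":0},{"grip":0.06,"x":-0.014,"y":0.08,"z":0,"yaw":0},{"grip":0.06,"x":-0.0215,"y":0.122,"z":0,"yaw":0},{"grip":0.06,"x":-0.0215,"y":0.122,"z":0,"yaw":0},{"grip":0.06,"x":-0.0215,"y":0.122,"z":0,"yaw":0}]'
python3 -m crank '[{"grip":0.06,"x":0,"y":0,"z":0.02,"yaw":0},{"grip":0.06,"x":0,"y":0,"z":0.04,"yaw":0},{"grip":0.06,"x":0,"y":0,"z":0.06,"yaw":0},{"grip":0.06,"x":0,"y":0,"z":0.08,"yaw":0},{"grip":0.06,"x":0,"y":0,"z":0.08,"yaw":0}]'
python3 -m crank '[{"grip":0.06,"x":0,"y":0,"z":0,"yaw":0},{"grip":0.06,"x":0,"y":0,"z":0.01,"yaw":0},{"grip":0.06,"x":0,"y":0,"z":0.0185,"yaw":0},{"grip":0.06,"x":0,"y":0,"z":0.0185,"yaw":0},{"grip":0.06,"x":0,"y":0,"z":0.0185,"yaw":0}]'
python3 -m crank '[{"grip":0.02,"x":0,"y":0,"z":0,"yaw":0},{"grip":0.02,"x":0,"y":0,"z":0,"yaw":0},{"grip":0.02,"x":0,"y":0,"z":0,"yaw":0},{"grip":0.02,"x":0,"y":0,"z":0,"yaw":0},{"grip":0.02,"x":0,"y":0,"z":0,"yaw":0}]'
```

```text
time_s: 42.2
ee_pos: [468.6, 61.2, 86.5]
ee_rot: [180.0, 0.1, -0.1]
force: [-2.3, -1.5, 9.0]
gripper_width: 0.5
gripper_force: 4.1
time_s: 42.62
ee_pos: [468.7, 61.2, 84.0]
ee_rot: [180.0, -0.0, -0.1]
force: [-8.6, -1.9, 28.9]
gripper_width: 0.5
gripper_force: 14.8
time_s: 43.03
ee_pos: [468.7, 61.2, 84.0]
ee_rot: [180.0, -0.0, -0.1]
force: [-7.5, -2.2, 28.9]
gripper_width: 0.6
gripper_force: 14.6
time_s: 43.45
ee_pos: [471.6, 61.7, 141.3]
ee_rot: [-179.9, -0.5, -0.1]
force: [0.9, -0.5, 0.7]
gripper_width: 11.0
gripper_force: 0.0
time_s: 43.87
ee_pos: [446.7, -62.1, 137.0]
ee_rot: [-180.0, 0.0, -0.3]
force: [-0.5, -0.1, 0.5]
gripper_width: 44.2
gripper_force: 0.0
time_s: 44.28
ee_pos: [444.7, -58.7, 54.3]
ee_rot: [-179.9, 0.4, 0.0]
force: [-0.9, -0.2, -1.2]
gripper_width: 59.9
gripper_force: 0.0
time_s: 44.7
ee_pos: [447.5, -60.1, 39.3]
ee_rot: [-180.0, -0.0, -0.0]
force: [0.2, -0.8, -0.0]
gripper_width: 60.4
gripper_force: 0.0
time_s: 45.12
ee_pos: [447.4, -60.4, 39.3]
ee_rot: [180.0, -0.0, -0.1]
force: [-0.1, -0.9, 2.5]
gripper_width: 33.1
gripper_force: 20.0
```

```bash
python3 -m crank '[{"grip":0.02,"x":0,"y":0,"z":-0.01,"yaw":0},{"grip":0.02,"x":0,"y":0,"z":-0.03,"yaw":0},{"grip":0.02,"x":0,"y":0,"z":-0.06,"yaw":0},{"grip":0.02,"x":0,"y":0,"z":-0.09,"yaw":0},{"grip":0.02,"x":0,"y":0,"z":-0.11,"yaw":0}]'
python3 -m crank '[{"grip":0.02,"x":0.003,"y":0.03,"z":0,"yaw":0},{"grip":0.02,"x":0.006,"y":0.06,"z":0,"yaw":0},{"grip":0.02,"x":0.009,"y":0.09,"z":0,"yaw":0},{"grip":0.02,"x":0.012,"y":0.12,"z":0,"yaw":0},{"grip":0.02,"x":0.012,"y":0.148,"z":0,"yaw":0}]'
python3 -m crank '[{"grip":0.02,"x":0,"y":0,"z":0,"yaw":0},{"grip":0.02,"x":0,"y":0,"z":0.03,"yaw":0},{"grip":0.02,"x":0,"y":0,"z":0.06,"yaw":0},{"grip":0.02,"x":0,"y":0,"z":0.085,"yaw":0},{"grip":0.02,"x":0,"y":0,"z":0.1,"yaw":0}]'
python3 -m crank '[{"grip":0.02,"x":0,"y":0,"z":0.008,"yaw":0},{"grip":0.02,"x":0,"y":0,"z":0.015,"yaw":0},{"grip":0.02,"x":0,"y":0,"z":0.0185,"yaw":0},{"grip":0.02,"x":0,"y":0,"z":0.0185,"yaw":0},{"grip":0.02,"x":0,"y":0,"z":0.0185,"yaw":0}]' 10
python3 -m crank '[{"grip":0.036,"x":0,"y":0,"z":0,"yaw":0},{"grip":0.04,"x":0,"y":0,"z":0,"yaw":0},{"grip":0.05,"x":0,"y":0,"z":0,"yaw":0},{"grip":0.05,"x":0,"y":0,"z":0,"yaw":0},{"grip":0.05,"x":0,"y":0,"z":0,"yaw":0}]'
python3 -m crank '[{"grip":0.05,"x":0,"y":0,"z":-0.03,"yaw":0},{"grip":0.05,"x":0,"y":0,"z":-0.07,"yaw":0},{"grip":0.05,"x":0,"y":0,"z":-0.11,"yaw":0},{"grip":0.05,"x":0,"y":0,"z":-0.15,"yaw":0},{"grip":0.07,"x":0,"y":0,"z":-0.17,"yaw":0}]'
python3 -m crank '[{"grip":0.07,"x":0.003,"y":-0.037,"z":0,"yaw":0},{"grip":0.07,"x":0.006,"y":-0.075,"z":0,"yaw":0},{"grip":0.07,"x":0.01,"y":-0.112,"z":0,"yaw":0},{"grip":0.07,"x":0.013,"y":-0.15,"z":0,"yaw":0},{"grip":0.07,"x":0.017,"y":-0.187,"z":0,"yaw":0}]'
python3 -m crank '[{"grip":0.07,"x":0.003,"y":-0.037,"z":0,"yaw":0},{"grip":0.07,"x":0.006,"y":-0.075,"z":0,"yaw":0},{"grip":0.07,"x":0.01,"y":-0.112,"z":0,"yaw":0},{"grip":0.07,"x":0.013,"y":-0.15,"z":0,"yaw":0},{"grip":0.07,"x":0.017,"y":-0.187,"z":0,"yaw":0}]'
python3 -m crank '[{"grip":0.07,"x":0.002,"y":-0.03,"z":0,"yaw":0},{"grip":0.07,"x":0.003,"y":-0.046,"z":0,"yaw":0},{"grip":0.07,"x":0.003,"y":-0.046,"z":0,"yaw":0},{"grip":0.07,"x":0.003,"y":-0.046,"z":0,"yaw":0},{"grip":0.07,"x":0.003,"y":-0.046,"z":0,"yaw":0}]'
python3 -m crank '[{"grip":0.07,"x":0,"y":0,"z":0,"yaw":0},{"grip":0.07,"x":0,"y":0,"z":0,"yaw":0},{"grip":0.07,"x":0,"y":0,"z":0,"yaw":0},{"grip":0.07,"x":0,"y":0,"z":0,"yaw":0},{"grip":0.07,"x":0,"y":0,"z":0,"yaw":0}]'
python3 - <<'E'
from h import *
m,im=snap("wrist","w14.png");print(np.round(-np.array(m["R"]).T@m["t"]))
for k in knobs(m,im,('white',),vmax=230): print(k)
snap("scene","s14.png")
E
```

```text
time_s: 45.53
ee_pos: [447.8, -60.5, 151.2]
ee_rot: [180.0, -0.1, -0.1]
force: [0.7, -0.1, -2.3]
gripper_width: 33.5
gripper_force: 20.0
time_s: 45.95
ee_pos: [459.2, -209.9, 148.8]
ee_rot: [-180.0, -0.0, -0.1]
force: [0.8, -1.0, -1.8]
gripper_width: 33.2
gripper_force: 20.0
time_s: 46.37
ee_pos: [457.1, -207.1, 46.2]
ee_rot: [-179.9, 0.3, -0.1]
force: [-0.6, 0.1, -1.3]
gripper_width: 33.7
gripper_force: 20.0
time_s: 46.78
ee_pos: [459.7, -208.6, 31.2]
ee_rot: [180.0, -0.1, -0.1]
force: [0.2, 0.8, -1.3]
gripper_width: 33.9
gripper_force: 10.0
time_s: 47.2
ee_pos: [459.2, -208.4, 30.7]
ee_rot: [180.0, -0.0, -0.1]
force: [0.0, -0.5, 0.0]
gripper_width: 49.7
gripper_force: 0.0
time_s: 47.62
ee_pos: [460.8, -209.2, 205.5]
ee_rot: [179.8, -0.4, -0.1]
force: [0.9, 0.8, 0.4]
gripper_width: 53.7
gripper_force: 0.0
time_s: 48.03
ee_pos: [475.9, -19.8, 200.7]
ee_rot: [-180.0, -0.0, -0.1]
force: [0.8, -0.3, -0.0]
gripper_width: 69.9
gripper_force: 0.0
time_s: 48.45
ee_pos: [493.1, 167.5, 200.6]
ee_rot: [-180.0, -0.0, -0.1]
force: [0.8, -0.6, -0.4]
gripper_width: 69.8
gripper_force: 0.0
time_s: 48.87
ee_pos: [496.3, 210.7, 200.3]
ee_rot: [180.0, 0.0, -0.1]
force: [-0.1, -0.5, 0.2]
gripper_width: 70.2
gripper_force: 0.0
time_s: 49.28
ee_pos: [496.7, 211.1, 200.6]
ee_rot: [-180.0, -0.0, -0.1]
force: [0.1, -0.1, 0.1]
gripper_width: 70.0
gripper_force: 0.0
[567. 211. 358.]
('white', [516.7, 83.5], 65, 0.83, [389.0, 170.0])
('white', [567.3, 211.8], 1364, 0.92, [274.0, 123.0])
```

```bash
python3 -m crank '[{"grip":0.07,"x":0.035,"y":0,"z":0.01,"yaw":0},{"grip":0.07,"x":0.07,"y":0,"z":0.03,"yaw":0},{"grip":0.07,"x":0.07,"y":0,"z":0.06,"yaw":0},{"grip":0.07,"x":0.07,"y":0,"z":0.09,"yaw":0},{"grip":0.07,"x":0.07,"y":0,"z":0.12,"yaw":0}]'
python3 -m crank '[{"grip":0.07,"x":0,"y":0,"z":0.02,"yaw":0},{"grip":0.07,"x":0,"y":0,"z":0.035,"yaw":0},{"grip":0.07,"x":0,"y":0,"z":0.045,"yaw":0},{"grip":0.07,"x":0,"y":0,"z":0.054,"yaw":0},{"grip":0.07,"x":0,"y":0,"z":0.054,"yaw":0}]'
python3 -m crank '[{"grip":0.07,"x":0,"y":0,"z":0,"yaw":0},{"grip":0.07,"x":0,"y":0,"z":0,"yaw":0},{"grip":0.05,"x":0,"y":0,"z":0,"yaw":0},{"grip":0.05,"x":0,"y":0,"z":0,"yaw":0},{"grip":0.05,"x":0,"y":0,"z":0,"yaw":0}]'
```

```text
time_s: 49.8
ee_pos: [567.2, 211.4, 79.1]
ee_rot: [-180.0, -0.0, -0.1]
force: [0.5, -0.1, 0.6]
gripper_width: 70.2
gripper_force: 0.0
time_s: 50.22
ee_pos: [565.8, 211.3, 25.0]
ee_rot: [180.0, 0.1, -0.1]
force: [0.8, 0.1, 0.4]
gripper_width: 69.9
gripper_force: 0.0
time_s: 50.63
ee_pos: [567.0, 211.6, 27.2]
ee_rot: [-180.0, -0.1, -0.1]
force: [-0.2, 0.3, -0.3]
gripper_width: 53.2
gripper_force: 0.0
```

```bash
python3 -m crank '[{"grip":0.02,"x":0,"y":0,"z":0.0005,"yaw":0},{"grip":0.02,"x":0,"y":0,"z":0.0005,"yaw":0},{"grip":0.02,"x":0,"y":0,"z":0.0005,"yaw":0},{"grip":0.02,"x":0,"y":0,"z":0.0005,"yaw":0},{"grip":0.02,"x":0,"y":0,"z":0.0005,"yaw":0}]' 20
python3 -m crank '[{"grip":0.02,"x":0,"y":0,"z":0,"yaw":0},{"grip":0.02,"x":0,"y":0,"z":-0.02,"yaw":0},{"grip":0.02,"x":0,"y":0,"z":-0.05,"yaw":0},{"grip":0.02,"x":0,"y":0,"z":-0.085,"yaw":0},{"grip":0.02,"x":0,"y":0,"z":-0.12,"yaw":0}]'
python3 -m crank '[{"grip":0.02,"x":-0.01,"y":0.024,"z":0,"yaw":0},{"grip":0.02,"x":-0.022,"y":0.05,"z":0,"yaw":0},{"grip":0.02,"x":-0.035,"y":0.08,"z":0,"yaw":0},{"grip":0.02,"x":-0.048,"y":0.11,"z":0,"yaw":0},{"grip":0.02,"x":-0.06,"y":0.138,"z":0,"yaw":0}]'
python3 -m crank '[{"grip":0.02,"x":-0.013,"y":0.03,"z":0,"yaw":0},{"grip":0.02,"x":-0.026,"y":0.06,"z":0,"yaw":0},{"grip":0.02,"x":-0.039,"y":0.09,"z":0,"yaw":0},{"grip":0.02,"x":-0.05,"y":0.115,"z":0,"yaw":0},{"grip":0.02,"x":-0.0595,"y":0.1345,"z":0,"yaw":0}]'
python3 -m crank '[{"grip":0.02,"x":0,"y":0,"z":0.02,"yaw":0},{"grip":0.02,"x":0,"y":0,"z":0.045,"yaw":0},{"grip":0.02,"x":0,"y":0,"z":0.07,"yaw":0},{"grip":0.02,"x":0,"y":0,"z":0.093,"yaw":0},{"grip":0.02,"x":0,"y":0,"z":0.093,"yaw":0}]'
python3 -m crank '[{"grip":0.02,"x":0,"y":0,"z":0,"yaw":0},{"grip":0.02,"x":0,"y":0,"z":0,"yaw":0},{"grip":0.02,"x":0,"y":0,"z":0,"yaw":0},{"grip":0.02,"x":0,"y":0,"z":0,"yaw":0},{"grip":0.02,"x":0,"y":0,"z":0,"yaw":0}]'
```

```text
time_s: 51.05
ee_pos: [566.6, 211.5, 26.0]
ee_rot: [-180.0, 0.0, -0.1]
force: [0.4, -0.4, 1.4]
gripper_width: 33.5
gripper_force: 20.0
time_s: 51.47
ee_pos: [565.8, 211.2, 146.4]
ee_rot: [180.0, 0.1, -0.1]
force: [0.1, 0.0, -1.0]
gripper_width: 33.2
gripper_force: 20.0
time_s: 51.88
ee_pos: [505.1, 72.3, 145.7]
ee_rot: [180.0, 0.0, -0.0]
force: [1.2, 0.1, -2.0]
gripper_width: 33.4
gripper_force: 20.0
time_s: 52.3
ee_pos: [445.4, -62.5, 145.8]
ee_rot: [180.0, 0.0, -0.1]
force: [0.3, -0.2, -0.3]
gripper_width: 33.6
gripper_force: 20.0
time_s: 52.72
ee_pos: [443.3, -60.4, 49.5]
ee_rot: [-179.9, 0.5, -0.1]
force: [-0.4, -0.4, -0.9]
gripper_width: 33.2
gripper_force: 20.0
time_s: 53.13
ee_pos: [447.5, -60.9, 54.0]
ee_rot: [180.0, -0.1, -0.1]
force: [0.0, 0.6, -0.2]
gripper_width: 33.4
gripper_force: 20.0
```

```bash
python3 -m crank '[{"grip":0.02,"x":0,"y":0,"z":0.005,"yaw":0},{"grip":0.02,"x":0,"y":0,"z":0.01,"yaw":0},{"grip":0.02,"x":0,"y":0,"z":0.0155,"yaw":0},{"grip":0.02,"x":0,"y":0,"z":0.0155,"yaw":0},{"grip":0.02,"x":0,"y":0,"z":0.0155,"yaw":0}]' 10
python3 -m crank '[{"grip":0.04,"x":0,"y":0,"z":0,"yaw":0},{"grip":0.06,"x":0,"y":0,"z":0,"yaw":0},{"grip":0.06,"x":0,"y":0,"z":0,"yaw":0},{"grip":0.06,"x":0,"y":0,"z":0,"yaw":0},{"grip":0.06,"x":0,"y":0,"z":0,"yaw":0}]'
python3 -m crank '[{"grip":0.06,"x":0,"y":0,"z":-0.025,"yaw":0},{"grip":0.06,"x":0,"y":0,"z":-0.055,"yaw":0},{"grip":0.03,"x":0,"y":0,"z":-0.085,"yaw":0},{"grip":0,"x":0,"y":0,"z":-0.1,"yaw":0},{"grip":0,"x":0,"y":0,"z":-0.1,"yaw":0}]' 20
python3 -m crank '[{"grip":0,"x":0.007,"y":-0.04,"z":0,"yaw":0},{"grip":0,"x":0.014,"y":-0.08,"z":0,"yaw":0},{"grip":0,"x":0.0215,"y":-0.1225,"z":0,"yaw":0},{"grip":0,"x":0.0215,"y":-0.1225,"z":0,"yaw":0},{"grip":0,"x":0.0215,"y":-0.1225,"z":0,"yaw":0}]'
python3 -m crank '[{"grip":0,"x":0,"y":0,"z":0,"yaw":0},{"grip":0,"x":0,"y":0,"z":0,"yaw":0},{"grip":0,"x":0,"y":0,"z":0,"yaw":0},{"grip":0,"x":0,"y":0,"z":0,"yaw":0},{"grip":0,"x":0,"y":0,"z":0,"yaw":0}]'
python3 - <<'E'
from h import *
m,im=snap("scene","s15.png")
d=np.abs(im.astype(int)-cv2.imread('pics/s13.png')[:,:,::-1]).max(2)[190:225,290:330]
print("diff vs red-in-nest px centroid",np.argwhere(d>60).mean(0)+[190,290],(d>60).sum())
E
```

```text
time_s: 53.55
ee_pos: [446.4, -60.8, 36.9]
ee_rot: [-180.0, 0.1, -0.1]
force: [0.4, 0.2, -0.8]
gripper_width: 33.8
gripper_force: 10.0
time_s: 53.97
ee_pos: [446.8, -60.8, 37.5]
ee_rot: [-180.0, -0.0, -0.1]
force: [1.0, 0.2, -0.5]
gripper_width: 59.6
gripper_force: 0.0
time_s: 54.38
ee_pos: [449.2, -61.2, 140.9]
ee_rot: [179.9, -0.5, -0.1]
force: [0.4, -0.7, 0.4]
gripper_width: 42.9
gripper_force: 0.0
time_s: 54.8
ee_pos: [467.9, 63.3, 136.4]
ee_rot: [180.0, 0.1, 0.2]
force: [-0.9, -0.3, -0.8]
gripper_width: 9.4
gripper_force: 0.0
time_s: 55.22
ee_pos: [468.3, 60.7, 137.5]
ee_rot: [-180.0, -0.0, -0.2]
force: [0.3, 0.3, -0.4]
gripper_width: 0.7
gripper_force: 0.0
diff vs red-in-nest px centroid [202.47340426 309.9787234 ] 188
```

```bash
python3 -m crank '[{"grip":0,"x":0,"y":0.0,"z":0.015,"yaw":0},{"grip":0,"x":0,"y":0.0,"z":0.03,"yaw":0},{"grip":0,"x":0,"y":0,"z":0.04,"yaw":0},{"grip":0,"x":0,"y":0,"z":0.046,"yaw":0},{"grip":0,"x":0,"y":0,"z":0.051,"yaw":0}]'
python3 -m crank '[{"grip":0,"x":0,"y":0,"z":0.002,"yaw":0},{"grip":0,"x":0,"y":0,"z":0.004,"yaw":0},{"grip":0,"x":0,"y":0,"z":0.005,"yaw":0},{"grip":0,"x":0,"y":0,"z":0.006,"yaw":0},{"grip":0,"x":0,"y":0,"z":0.006,"yaw":0}]'
python3 -m crank '[{"grip":0,"x":0,"y":0,"z":0,"yaw":0},{"grip":0,"x":0,"y":0,"z":0,"yaw":0},{"grip":0,"x":0,"y":0,"z":0,"yaw":0},{"grip":0,"x":0,"y":0,"z":0,"yaw":0},{"grip":0,"x":0,"y":0,"z":0,"yaw":0}]'
python3 -m crank '[{"grip":0,"x":0,"y":0,"z":0,"yaw":0},{"grip":0,"x":0,"y":0,"z":-0.02,"yaw":0},{"grip":0,"x":0,"y":0,"z":-0.035,"yaw":0},{"grip":0.03,"x":0,"y":0,"z":-0.057,"yaw":0},{"grip":0.06,"x":0,"y":0,"z":-0.057,"yaw":0}]' 20
python3 -m crank '[{"grip":0.06,"x":-0.007,"y":0.04,"z":0,"yaw":0},{"grip":0.06,"x":-0.014,"y":0.08,"z":0,"yaw":0},{"grip":0.06,"x":-0.0215,"y":0.122,"z":0,"yaw":0},{"grip":0.06,"x":-0.0215,"y":0.122,"z":0,"yaw":0},{"grip":0.06,"x":-0.0215,"y":0.122,"z":0,"yaw":0}]'
python3 -m crank '[{"grip":0.06,"x":0,"y":0,"z":0.02,"yaw":0},{"grip":0.06,"x":0,"y":0,"z":0.04,"yaw":0},{"grip":0.06,"x":0,"y":0,"z":0.06,"yaw":0},{"grip":0.06,"x":0,"y":0,"z":0.08,"yaw":0},{"grip":0.06,"x":0,"y":0,"z":0.08,"yaw":0}]'
python3 -m crank '[{"grip":0.06,"x":0,"y":0,"z":0,"yaw":0},{"grip":0.06,"x":0,"y":0,"z":0.01,"yaw":0},{"grip":0.06,"x":0,"y":0,"z":0.0185,"yaw":0},{"grip":0.06,"x":0,"y":0,"z":0.0185,"yaw":0},{"grip":0.06,"x":0,"y":0,"z":0.0185,"yaw":0}]'
python3 -m crank '[{"grip":0.02,"x":0,"y":0,"z":0,"yaw":0},{"grip":0.02,"x":0,"y":0,"z":0,"yaw":0},{"grip":0.02,"x":0,"y":0,"z":0,"yaw":0},{"grip":0.02,"x":0,"y":0,"z":0,"yaw":0},{"grip":0.02,"x":0,"y":0,"z":0,"yaw":0}]'
```

```text
time_s: 55.68
ee_pos: [468.1, 61.2, 86.5]
ee_rot: [180.0, 0.1, -0.1]
force: [-3.3, -0.5, 8.9]
gripper_width: 0.1
gripper_force: 4.1
time_s: 56.1
ee_pos: [468.2, 61.2, 84.0]
ee_rot: [180.0, -0.0, -0.1]
force: [-9.3, -2.0, 29.5]
gripper_width: 0.3
gripper_force: 14.8
time_s: 56.52
ee_pos: [468.1, 61.2, 84.0]
ee_rot: [180.0, -0.0, -0.1]
force: [-7.0, -2.1, 28.8]
gripper_width: 0.3
gripper_force: 14.6
time_s: 56.93
ee_pos: [471.2, 61.7, 141.3]
ee_rot: [-179.9, -0.5, -0.1]
force: [0.8, 0.4, 0.5]
gripper_width: 11.2
gripper_force: 0.0
time_s: 57.35
ee_pos: [446.2, -62.1, 137.0]
ee_rot: [-180.0, 0.0, -0.3]
force: [0.8, -0.2, 0.4]
gripper_width: 44.0
gripper_force: 0.0
time_s: 57.77
ee_pos: [444.2, -58.7, 54.3]
ee_rot: [-179.9, 0.4, 0.0]
force: [-0.3, 0.1, -0.3]
gripper_width: 60.0
gripper_force: 0.0
time_s: 58.18
ee_pos: [447.0, -60.1, 39.3]
ee_rot: [-180.0, -0.0, -0.0]
force: [0.5, -0.2, -0.7]
gripper_width: 59.9
gripper_force: 0.0
time_s: 58.6
ee_pos: [447.0, -60.4, 39.3]
ee_rot: [180.0, -0.0, -0.1]
force: [0.1, -0.2, 2.1]
gripper_width: 33.0
gripper_force: 20.0
```

```bash
python3 -m crank '[{"grip":0.02,"x":0,"y":0,"z":-0.01,"yaw":0},{"grip":0.02,"x":0,"y":0,"z":-0.03,"yaw":0},{"grip":0.02,"x":0,"y":0,"z":-0.06,"yaw":0},{"grip":0.02,"x":0,"y":0,"z":-0.09,"yaw":0},{"grip":0.02,"x":0,"y":0,"z":-0.11,"yaw":0}]'
python3 -m crank '[{"grip":0.02,"x":0.003,"y":0.03,"z":0,"yaw":0},{"grip":0.02,"x":0.006,"y":0.06,"z":0,"yaw":0},{"grip":0.02,"x":0.009,"y":0.09,"z":0,"yaw":0},{"grip":0.02,"x":0.012,"y":0.12,"z":0,"yaw":0},{"grip":0.02,"x":0.015,"y":0.15,"z":0,"yaw":0}]'
python3 -m crank '[{"grip":0.02,"x":0.003,"y":0.03,"z":0,"yaw":0},{"grip":0.02,"x":0.006,"y":0.06,"z":0,"yaw":0},{"grip":0.02,"x":0.009,"y":0.09,"z":0,"yaw":0},{"grip":0.02,"x":0.012,"y":0.115,"z":0,"yaw":0},{"grip":0.02,"x":0.0145,"y":0.13,"z":0,"yaw":0}]'
python3 -m crank '[{"grip":0.02,"x":0,"y":0,"z":0,"yaw":0},{"grip":0.02,"x":0,"y":0,"z":0.03,"yaw":0},{"grip":0.02,"x":0,"y":0,"z":0.06,"yaw":0},{"grip":0.02,"x":0,"y":0,"z":0.085,"yaw":0},{"grip":0.02,"x":0,"y":0,"z":0.1,"yaw":0}]'
python3 -m crank '[{"grip":0.02,"x":0,"y":0,"z":0.008,"yaw":0},{"grip":0.02,"x":0,"y":0,"z":0.015,"yaw":0},{"grip":0.02,"x":0,"y":0,"z":0.0185,"yaw":0},{"grip":0.02,"x":0,"y":0,"z":0.0185,"yaw":0},{"grip":0.02,"x":0,"y":0,"z":0.0185,"yaw":0}]' 10
python3 -m crank '[{"grip":0.036,"x":0,"y":0,"z":0,"yaw":0},{"grip":0.04,"x":0,"y":0,"z":0,"yaw":0},{"grip":0.05,"x":0,"y":0,"z":0,"yaw":0},{"grip":0.05,"x":0,"y":0,"z":0,"yaw":0},{"grip":0.05,"x":0,"y":0,"z":0,"yaw":0}]'
python3 -m crank '[{"grip":0.05,"x":0,"y":0,"z":-0.03,"yaw":0},{"grip":0.05,"x":0,"y":0,"z":-0.07,"yaw":0},{"grip":0.05,"x":0,"y":0,"z":-0.11,"yaw":0},{"grip":0.05,"x":0,"y":0,"z":-0.15,"yaw":0},{"grip":0.07,"x":0,"y":0,"z":-0.19,"yaw":0}]'
python3 -m crank '[{"grip":0.07,"x":-0.02,"y":-0.035,"z":-0.02,"yaw":0},{"grip":0.07,"x":-0.04,"y":-0.065,"z":-0.04,"yaw":0},{"grip":0.07,"x":-0.06,"y":-0.095,"z":-0.06,"yaw":0},{"grip":0.07,"x":-0.08,"y":-0.125,"z":-0.08,"yaw":0},{"grip":0.07,"x":-0.08,"y":-0.15,"z":-0.1,"yaw":0}]'
python3 -m crank '[{"grip":0.07,"x":0,"y":0,"z":0,"yaw":0},{"grip":0.07,"x":0,"y":0,"z":0,"yaw":0},{"grip":0.07,"x":0,"y":0,"z":0,"yaw":0},{"grip":0.07,"x":0,"y":0,"z":0,"yaw":0},{"grip":0.07,"x":0,"y":0,"z":0,"yaw":0}]'
python3 - <<'E'
from h import *
m,im=snap("wrist","w16.png");m2,s=snap("scene","s16.png")
o=np.zeros((600,800,3),np.uint8);o[:300,:560]=im[:300];o[300:,:600]=cv2.resize(s[150:300,150:450],(600,300));cv2.imwrite("pics/z16.png",o[:,:,::-1])
E
```

```text
time_s: 59.02
ee_pos: [447.4, -60.5, 151.3]
ee_rot: [180.0, -0.1, -0.1]
force: [1.0, -0.5, -1.5]
gripper_width: 33.3
gripper_force: 20.0
time_s: 59.43
ee_pos: [461.2, -211.6, 148.9]
ee_rot: [-180.0, 0.0, -0.1]
force: [0.9, -0.0, -0.9]
gripper_width: 33.3
gripper_force: 20.0
time_s: 59.85
ee_pos: [475.7, -343.1, 148.5]
ee_rot: [180.0, 0.0, -0.2]
force: [0.3, 0.2, -1.3]
gripper_width: 33.6
gripper_force: 20.0
time_s: 60.27
ee_pos: [474.0, -338.2, 46.0]
ee_rot: [-179.8, 0.3, -0.1]
force: [0.3, 0.2, -1.4]
gripper_width: 33.2
gripper_force: 20.0
time_s: 60.68
ee_pos: [476.5, -340.6, 31.3]
ee_rot: [179.9, -0.1, -0.1]
force: [1.0, -0.6, -0.8]
gripper_width: 33.8
gripper_force: 10.0
time_s: 61.1
ee_pos: [476.0, -340.5, 30.7]
ee_rot: [180.0, -0.0, -0.1]
force: [0.7, 0.3, -0.3]
gripper_width: 50.0
gripper_force: 0.0
time_s: 61.52
ee_pos: [475.6, -340.1, 222.4]
ee_rot: [-180.0, 0.0, -0.1]
force: [0.2, -0.9, -0.9]
gripper_width: 54.0
gripper_force: 0.0
time_s: 61.93
ee_pos: [392.4, -188.3, 321.5]
ee_rot: [-180.0, 0.1, -0.1]
force: [0.2, 0.2, 0.4]
gripper_width: 70.1
gripper_force: 0.0
time_s: 62.35
ee_pos: [396.0, -191.0, 319.1]
ee_rot: [-179.9, 0.1, -0.1]
force: [0.1, 0.9, 0.4]
gripper_width: 70.1
gripper_force: 0.0
```

View pics/z16.png

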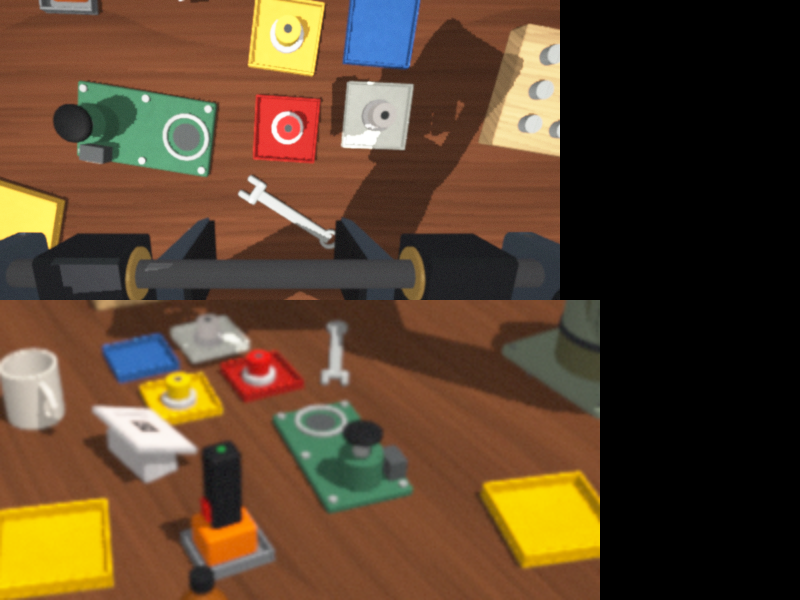

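The picture shows all three knobs flat and cap up in their own trays: yellow at (287,33), red at (288,127), white at (379,114). The reader is upright in its cradle at (222,510), and the gripper is clear of everything.

```bash
python3 -c "
from workcell import *
print(job_done())"
```

```text
the job is handed in; nothing more can be done
None
```

The job is handed in: the code was aimed at from about 10 cm and held for over a second, the reader is back upright in its cradle, and the yellow, red and white knobs (blue was absent) were marked in that order and stand cap up in their own trays; the verdict was not shown.

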